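# Lock, feel and sort three quiz buzzers before packing

## Task

Lock the three quiz buzzers for transport and sort them by feel: push the orange key of each one in until it clicks and stays down. Two keys go in lightly; put these two buzzers into the blue game box. The third needs clearly more force; put that one into the red rework tray. Keep the buzzers upright, set them down on the bottom without dropping them, and leave everything else on the table where it is.

Things in the scene. Friction and masses are not known exactly. Their poses are not given: they have to be found in the camera images.
- buzzer_a: one of three like quiz buzzers: grey wedge on a rubber foot, 106 mm long (x), 54 mm wide (y), 0.5 to 0.7 kg, loose. Origin: centre of underside, z up. Key face looks to its -x (to the right as the robot sees it, turned somewhat to the robot) and rises at 38 degrees from (x, z) = (-50, 16) to (6, 60) mm. From x = 6 to 50 mm the top is flat, 60 mm high: there the flanks (y = +-27 mm) can be gripped. Pressing alone tells which of the three is stiff.
- buzzer_a_top (a point): crown of the orange round key (39 mm across) of buzzer_a; at (-30, 0, 47) mm in the buzzer's frame when up, moves with the key. z points out of the key, square to the face; press along -z; x points up the slope. A black collar of 45 mm bore guards it: 8 mm above the face in front, at the upper side a hood of 34 mm, edge at (x, z) = (-24, 80) mm, so it is reached square to the face only.
- buzzer_a_key (a joint): how far the key of buzzer_a is pushed in, m: 0 = up. Over-centre spring: resistance is greatest 1 to 2 mm down, then fades, and 2 mm before the end the key snaps in and stays; let go earlier it springs back up. The two light keys need 5 to 6 N and lock at 0.009 (crown 3 mm above the face); the stiff one, with a wrong spring, needs about 13 N and locks at 0.007.
- buzzer_b: one of three like quiz buzzers: grey wedge on a rubber foot, 106 mm long (x), 54 mm wide (y), 0.5 to 0.7 kg, loose. Origin: centre of underside, z up. Key face looks to its -x (to the right as the robot sees it, turned somewhat to the robot) and rises at 38 degrees from (x, z) = (-50, 16) to (6, 60) mm. From x = 6 to 50 mm the top is flat, 60 mm high: there the flanks (y = +-27 mm) can be gripped. Pressing alone tells which of the three is stiff.
- buzzer_b_top (a point): crown of the orange round key (39 mm across) of buzzer_b; at (-30, 0, 47) mm in the buzzer's frame when up, moves with the key. z points out of the key, square to the face; press along -z; x points up the slope. A black collar of 45 mm bore guards it: 8 mm above the face in front, at the upper side a hood of 34 mm, edge at (x, z) = (-24, 80) mm, so it is reached square to the face only.
- buzzer_b_key (a joint): how far the key of buzzer_b is pushed in, m: 0 = up. Over-centre spring: resistance is greatest 1 to 2 mm down, then fades, and 2 mm before the end the key snaps in and stays; let go earlier it springs back up. The two light keys need 5 to 6 N and lock at 0.009 (crown 3 mm above the face); the stiff one, with a wrong spring, needs about 13 N and locks at 0.007.
- buzzer_c: one of three like quiz buzzers: grey wedge on a rubber foot, 106 mm long (x), 54 mm wide (y), 0.5 to 0.7 kg, loose. Origin: centre of underside, z up. Key face looks to its -x (to the right as the robot sees it, turned somewhat to the robot) and rises at 38 degrees from (x, z) = (-50, 16) to (6, 60) mm. From x = 6 to 50 mm the top is flat, 60 mm high: there the flanks (y = +-27 mm) can be gripped. Pressing alone tells which of the three is stiff.
- buzzer_c_top (a point): crown of the orange round key (39 mm across) of buzzer_c; at (-30, 0, 47) mm in the buzzer's frame when up, moves with the key. z points out of the key, square to the face; press along -z; x points up the slope. A black collar of 45 mm bore guards it: 8 mm above the face in front, at the upper side a hood of 34 mm, edge at (x, z) = (-24, 80) mm, so it is reached square to the face only.
- buzzer_c_key (a joint): how far the key of buzzer_c is pushed in, m: 0 = up. Over-centre spring: resistance is greatest 1 to 2 mm down, then fades, and 2 mm before the end the key snaps in and stays; let go earlier it springs back up. The two light keys need 5 to 6 N and lock at 0.009 (crown 3 mm above the face); the stiff one, with a wrong spring, needs about 13 N and locks at 0.007.
- game_box: open base of a game box, blue outside and card-coloured inside, 140 mm (its x) by 250 mm (its y), 40 mm high, walls and floor 4 mm thick; fixed to the table. Origin: centre of its underside; place for the light buzzers.
- rework_tray: shallow red plastic tray, 150 mm (its x) by 160 mm (its y), 26 mm high (rim bead to 29 mm, 3 mm wider all round), walls and floor 3 mm thick, a 12 mm lug on either y side; fixed to the table. Origin: centre of its underside; place for the stiff buzzer.
- tape_dispenser: dark weighted desk tape dispenser with a roll, 52 mm wide (x), 177 mm long (y), 98 mm high, origin centre of its underside; bystander, to be left alone
- spare_dial: bagged pair of dark card discs lying flat, about 200 mm across, 10 mm thick, origin near the centre of its underside; bystander, to be left alone
- red_pen: white and red pen, 145 mm long (y), 9 mm thick, origin centre of its underside; bystander, to be left alone
- pencil: green pencil, 112 mm long (y), 7 mm thick, origin centre of its underside; bystander, to be left alone
- game_piece_0: blue wooden game piece, 22 mm across, 13 mm high, origin centre of its underside; bystander, to be left alone
- game_piece_1: blue wooden game piece, 22 mm across, 13 mm high, origin centre of its underside; bystander, to be left alone

How it is judged:
By the outcome, as a careful person would: the job done as asked, in the order asked, and still so for the second after the job is handed in, with the robot touching nothing.
It also fails if it takes over 69 s, if anything falls off the work surface, if the arm or the gripper's body presses on something with over 40 N, if the wrist force passes 120 N, or if a joint passes its speed limit or range.

## Robot

A 6-joint arm with a two-finger parallel gripper is mounted at the origin on a cart in front of the work surface, level with it; the furniture and walls round the work are solid. World frame = base frame: x ahead of the robot, y to its left, z up, the work surface at z = 0. Lengths are in m, angles in rad, forces in N, time in s.
With the tool pointing down it reaches from about 0.35 to 0.975 m from the base axis. Payload 4.9 kg.
Tool frame: the origin (TCP) lies at the very end of the fingers, on their centre line; the grasp point (between the pads) lies 19 mm behind it; z points along the fingers, y is the direction in which the jaws open and shut (so a half turn about z gives the same grasp; the last joint's range is limited). The gripper opens to 85 mm and grips with 20 to 120 N. Pads are 22 mm wide; open, the fingers measure 114 mm over their backs; the gripper's body (76 mm by 85 mm) begins 54 mm behind the grasp point. The pads swing forward as they close: fully open they stand 13 mm farther back than shut.
Start: joints at [1.225, 0.053, 1.613, -0, 1.476, -0.119], TCP at [0.141, 0.609, 0.231] pointing down, gripper open.
Joint ranges: [-3.01, 3.01], [-1.01, 2.22], [0.06, 2.58], [-1.02, 4.17], [0.09, 2.62], [-3.14, 3.14]. Speed limits (rad/s): [2.57, 2.57, 3.14, 3.14, 3.14, 3.14].

## Interface

Orientations are given as a unit quaternion [w, x, y, z].
In Python, from plant import monitor, eyes, manip gives the robot as it stands.
- The arm moves only by the tool step_arm, never from a script. Its argument "motion" is a list of rows, each a list of 7 numbers: the shift along the world's x, y, z scaled (see below), then the turn, a rotation vector about the world's x, y, z scaled (see below), then the closure in counts, from 0 (fully open) to 255 (shut). In form: [[x, y, z, ax, ay, az, grip], ...]. A call has 1 to 10 rows; each row is the pose to reach, as a shift and turn from the pose commanded when the call began; what a row does not reach only later rows make up. The controller multiplies each number of a shift by 0.5 m and each number of a turn by 1.5 rad. A row lasts 1/10 s, in which the tool goes at most 50 mm and 8.59 degrees, less where a joint would pass 70% of its speed; a pose out of reach is approached as far as the arm can. A call with a number of a shift or a turn outside -1 to 1 is refused whole. A call with a gripper value outside its range is refused whole. The fingers move at their own pace and stop on an object; the grip force is fixed at half the most. Time passes only in rows, so rows that repeat a pose let the fingers close. It gives the time, the measured TCP pose, the force and the opening at its end, in the units of the state.
- monitor.state(): the state, without advancing time (a new reading comes with each control period).
- eyes.grab_frame(name): name is "scene" or "side" or "wrist"; returns a dict with "pixels" (480x640x3 uint8, red, green, blue), "mtx" (3x3 intrinsics, pixels), "dist" ([k1, k2, p1, p2, k3] as OpenCV has them; the pictures are not rectified), "rvec" (rotation vector, rad) and "tvec" (3), from world to camera coordinates, as OpenCV has them; the wrist camera has in their place "hand_eye" (4x4, takes a point from camera to tool coordinates, whose origin is the TCP and whose axes are the flange's). Camera axes: x right, y down, z forward; pixel columns grow to the right and rows downward; lengths in m; the calibration is good to about 2 mm. A picture is of the moment at which its call begins: read the wrist's pose just before it. There is no depth.
- manip.job_done(): hands the job in, once; it reports no verdict.
Trained networks look in the newest picture that a camera, given by its name, has taken for a name from the list of things; names that differ only in an ending like _2 or _b are one class to them, and where a whole thing is asked for, a point or a joint stands for the part that bears it (a point fixed in the world has none). Each returns a list of dicts, best first, with "p" (0 to 1); they miss things now and then, are a little off and sometimes report something else, mostly with a low value. They report only what shows in the picture. A call takes as long as a camera call.
- eyes.look_for(name, camera): "box" ([centre column, centre row, width, height] in pixels, round what is visible of it).
- eyes.pinpoint(name, camera): "uv" ([column, row] in pixels: a listed point, or the origin of a listed thing).
The state is a dict: "time": time; "joint_pos": joint angles; "joint_vel": joint speeds; "joint_efforts": joint torques, N m; "tool_pos": TCP position; "tool_rot": TCP orientation; "contact_force": force on the tool from outside, world axes, zero at the start; "ft_torque": the same for the moment, N m; "gripper_width": opening from 0.0 (shut) to 1.0 (fully open).
Only numpy, scipy, OpenCV 4.12 (cv2) and the standard library are available. Lean on these libraries where they do the work, as an engineer would, in place of code of your own. Each camera call takes 0.05 s, during which the arm holds its last target.

## Working session

There is one attempt and no reset: what is moved stays moved. The work goes in short steps, Python scripts to look and compute and a tool call to move; the robot and the scene stay as the last step left them, time stands still between calls to the robot, and variables do not carry over. Pictures are saved under pics/ and viewed, and the job is handed in when it is done.

Besides the shell and the picture viewer there is one more tool, called after "Call:" in YAML: its name, and indented under it one key for each argument. step_arm: Moves the arm, as the interface text tells. Its arguments: {"type":"object","properties":{"motion":{"type":"array","items":{"type":"array","items":{"type":"number"}}}},"required":["motion"]}

```bash
ls; mkdir -p pics; python3 - <<'E'
from plant import monitor, eyes, manip
import cv2,json
print(monitor.state())
for n in ["scene","side","wrist"]:
    f=eyes.grab_frame(n)
    cv2.imwrite(f"pics/{n}0.png",f["pixels"][:,:,::-1])
    print(n,{k:v for k,v in f.items() if k!="pixels"})
    if n!="wrist":
        for t in ["buzzer_a","buzzer_a_top","game_box","rework_tray"]:
            print(t,[(round(d["p"],2),[round(float(x),1) for x in d["uv"]]) for d in eyes.pinpoint(t,n)])
print(monitor.state()["time"])
E
```

```text
pics
{'time': 0.0, 'joint_pos': array([ 1.22496801e+00,  5.33335482e-02,  1.61431416e+00,  1.03815699e-06,
        1.47597413e+00, -1.18999394e-01]), 'joint_vel': array([ 0.00018061, -0.00013209,  0.00086157, -0.00016294, -0.00155042,
       -0.00028702]), 'joint_efforts': array([ 9.83674181e-04, -3.93699217e+01, -3.70167661e+01, -2.14666863e-05,
        7.20098469e-03, -2.41951687e-05]), 'tool_pos': array([0.14034131, 0.60839896, 0.23006542]), 'tool_rot': array([-2.34191111e-04,  1.13171469e-01,  9.93574954e-01, -9.87194875e-04]), 'contact_force': array([-0.04252589,  0.10520256, -0.65587711]), 'ft_torque': array([-0.06601281,  0.02419021, -0.03666484]), 'gripper_width': 0.99638746228862}
scene {'mtx': array([[512.37493089,   0.        , 317.05173458],
       [  0.        , 512.37493089, 235.12254332],
       [  0.        ,   0.        ,   1.        ]]), 'dist': array([-0.11485569,  0.        ,  0.        ,  0.        ,  0.        ]), 'rvec': array([ 2.20244516, -0.73627937,  0.35634814]), 'tvec': array([-0.38092673,  0.24557907,  1.23507784])}
buzzer_a [(0.93, [280.6, 194.6]), (0.7
[... 608 characters left out ...]

game_box [(0.82, [361.5, 312.1])]
rework_tray [(0.79, [348.3, 228.7]), (0.37, [270.2, 261.2])]
wrist {'mtx': array([[362.25007952,   0.        , 322.85970734],
       [  0.        , 362.25007952, 238.69124935],
       [  0.        ,   0.        ,   1.        ]]), 'dist': array([0.00463757, 0.        , 0.        , 0.        , 0.        ]), 'hand_eye': array([[-3.31881350e-04, -9.55345582e-01, -2.95490623e-01,
         7.51772867e-02],
       [ 9.99999908e-01, -3.97674994e-04,  1.62562620e-04,
        -5.07069046e-04],
       [-2.72812712e-04, -2.95490541e-01,  9.55345626e-01,
        -1.43092645e-01],
       [ 0.00000000e+00,  0.00000000e+00,  0.00000000e+00,
         1.00000000e+00]])}
0.55
```

View pics/scene0.png

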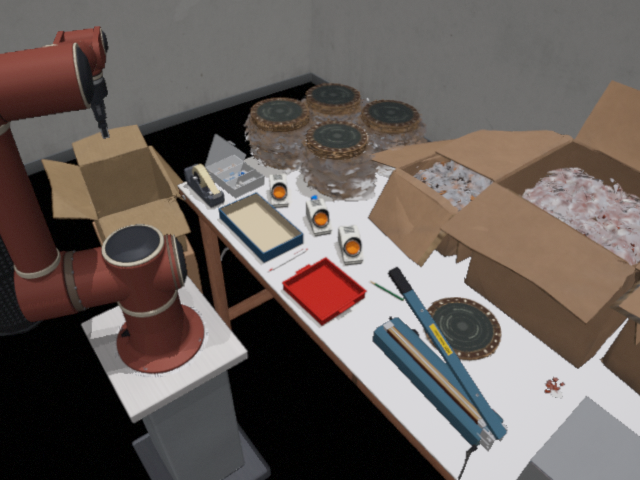

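View pics/side0.png

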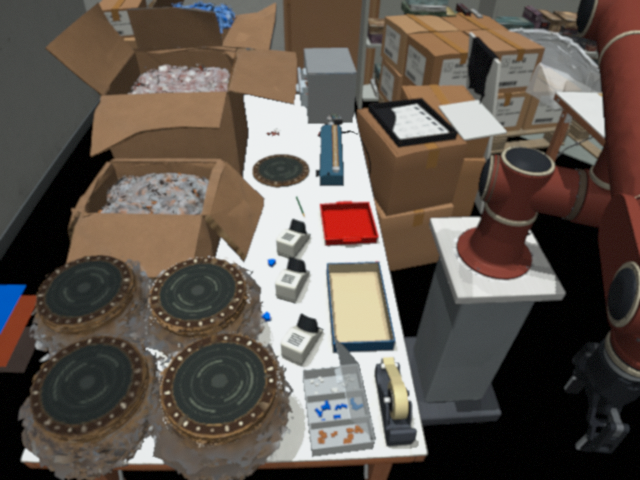

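View pics/wrist0.png

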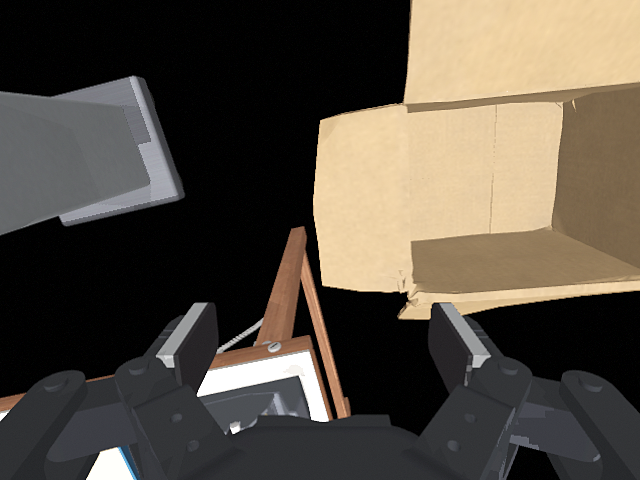

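The three buzzers show in both pictures: scene about (279,192), (318,220), (350,246), side about (300,340), (291,279), (291,238). Next I get coarse positions.

```bash
cat > h.py <<'E'
import numpy as np, cv2
from scipy.spatial.transform import Rotation as R
from plant import monitor, eyes, manip
def cam(f,st=None):
    K=f["mtx"];D=np.array(f["dist"])
    if "rvec" in f:
        Rm=cv2.Rodrigues(np.array(f["rvec"]))[0];return K,D,Rm,np.array(f["tvec"])
    q=st["tool_rot"];T=np.eye(4);T[:3,:3]=R.from_quat([q[1],q[2],q[3],q[0]]).as_matrix();T[:3,3]=st["tool_pos"]
    M=np.linalg.inv(T@f["hand_eye"]);return K,D,M[:3,:3],M[:3,3]
def ray(c,uv):
    K,D,Rm,t=c
    n=cv2.undistortPoints(np.array([[uv]],float),K,D)[0,0]
    d=Rm.T@np.array([n[0],n[1],1]);return -Rm.T@t,d/np.linalg.norm(d)
def onz(c,uv,z):
    o,d=ray(c,uv);return o+d*(z-o[2])/d[2]
def proj(c,P):
    K,D,Rm,t=c
    return cv2.projectPoints(np.array(P,float).reshape(-1,1,3),cv2.Rodrigues(Rm)[0],t,K,D)[0].reshape(-1,2)
def tri(c1,u1,c2,u2):
    A=[];b=[]
    for c,u in((c1,u1),(c2,u2)):
        o,d=ray(c,u);Q=np.eye(3)-np.outer(d,d);A.append(Q);b.append(Q@o)
    return np.linalg.lstsq(np.vstack(A),np.hstack(b),rcond=None)[0]
E
python3 - <<'E'
from h import *
fs=eyes.grab_frame("scene");
S=cam(fs)
def pp(t,n): return [(round(d["p"],2),np.round(d["uv"],1)) for d in eyes.pinpoint(t,n)]
fd=eyes.grab_frame("side");D=cam(fd)
for t in ["buzzer_a","game_box","rework_tray","tape_dispenser","game_piece_0","pencil","red_pen","spare_dial"]:
    for n,c in(("scene",S),("side",D)):
        print(t,n,[(p,np.round(onz(c,uv,0),3)) for p,uv in pp(t,n)])
for n,f in (("scene",fs),("side",fd)):
    im=f["pixels"][:,:,::-1]
    cr=im[150:350,180:420] if n=="scene" else im[180:380,240:440]
    cv2.imwrite(f"pics/{n}_crop.png",cv2.resize(cr,None,fx=3 if n=="scene" else 3,fy=3,interpolation=cv2.INTER_CUBIC))
E
```

```text
buzzer_a scene [(0.8, array([0.552, 0.297, 0.   ])), (0.68, array([ 0.559, -0.046,  0.   ])), (0.57, array([0.56 , 0.108, 0.   ])), (0.36, array([ 0.581, -0.039,  0.   ]))]
buzzer_a side [(0.91, array([ 0.57 ,  0.109, -0.   ])), (0.82, array([ 0.557, -0.04 , -0.   ])), (0.65, array([0.554, 0.294, 0.   ]))]
game_box scene [(0.93, array([0.408, 0.18 , 0.   ]))]
game_box side [(0.56, array([0.41 , 0.188, 0.   ]))]
rework_tray scene [(0.77, array([ 0.398, -0.121,  0.   ]))]
rework_tray side [(0.7, array([ 0.399, -0.121, -0.   ]))]
tape_dispenser scene [(0.66, array([0.358, 0.435, 0.   ])), (0.44, array([ 0.573, -0.037,  0.   ]))]
tape_dispenser side [(0.84, array([0.371, 0.454, 0.   ])), (0.46, array([0.624, 0.22 , 0.   ]))]
game_piece_0 scene [(0.4, array([0.624, 0.2  , 0.   ]))]
game_piece_0 side [(0.73, array([ 0.403, -0.123,  0.   ])), (0.61, array([0.632, 0.207, 0.   ])), (0.37, array([0.64 , 0.023, 0.   ]))]
pencil scene [(0.68, array([ 0.55 , -0.208,  0.   ]))]
pencil side [(0.54, array([ 0.541, -0.225, -0.   ]))]
red_pen scene [(0.74, array([0.402, 0.173, 0.   ])), (0.57, array([0.388, 0.039, 0.   ]))]
red_pen side []
spare_dial scene [(0.61, array([ 0.591, -0.424,  0.   ])), (0.54, array([0.633, 0.21 , 0.   ]))]
spare_dial side [(0.58, array([ 0.615, -0.428,  0.   ]))]
```

View pics/scene_crop.png

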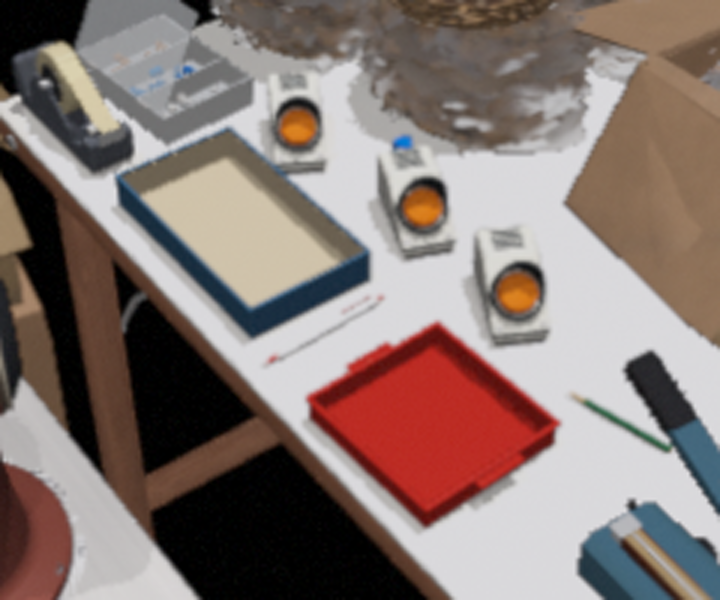

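View pics/side_crop.png

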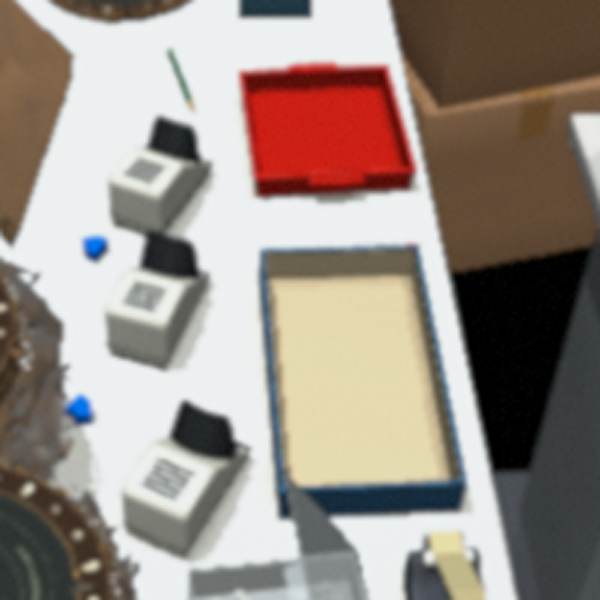

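Call:
step_arm:
  motion:
    - [0,0,0.16,0,0,0,0]
    - [0.1,-0.1,0.24,0,0,0,0]
    - [0.8,-0.96,0.26,0,0,0,0]
    - [0.8,-0.96,0.26,0,0,0,0]
    - [0.8,-0.96,0.26,0,0,0,0]
    - [0.8,-0.96,0.26,0,0,0,0]
    - [0.8,-0.96,0.26,0,0,0,0]
    - [0.8,-0.96,0.26,0,0,0,0]
    - [0.8,-0.96,0.26,0,0,0,0]
    - [0.8,-0.96,0.26,0,0,0,0]

```text
time: 2.45
tool_pos: [0.4202, 0.2743, 0.3473]
tool_rot: [0.0, 0.113, 0.994, 0.0]
contact_force: [0.9, 0.1, 0.3]
gripper_width: 1.004
```

Call:
step_arm:
  motion:
    - [0.2,-0.24,0,0,0,0,0]
    - [0.2,-0.24,0,0,0,0,0]
    - [0.2,-0.24,0,0,0,0,0]
    - [0.2,-0.24,0,0,0,0,0]
    - [0.2,-0.24,0,0,0,0,0]

```text
time: 2.95
tool_pos: [0.5198, 0.155, 0.3465]
tool_rot: [-0.001, 0.114, 0.993, 0.0]
contact_force: [-0.3, 0.3, 0.1]
gripper_width: 0.998
```

```bash
python3 - <<'E'
from h import *
import pickle
st=monitor.state();f=eyes.grab_frame("wrist")
pickle.dump((st,f),open("w1.pkl","wb"))
cv2.imwrite("pics/w1.png",f["pixels"][:,:,::-1]);c=cam(f,st)
print(st["time"],st["tool_pos"])
for t in ["buzzer_a","buzzer_a_top"]:
    print(t,[(round(d["p"],2),np.round(d["uv"],1),np.round(onz(c,d["uv"],0.047 if "top" in t else 0),3)) for d in eyes.pinpoint(t,"wrist")])
E
```

```text
2.95 [0.51977645 0.15503671 0.34645027]
buzzer_a [(0.92, array([426.5, 182.5]), array([0.548, 0.292, 0.   ])), (0.81, array([197.3, 248.5]), array([ 0.567, -0.04 ,  0.   ])), (0.57, array([300.3, 226.6]), array([0.569, 0.111, 0.   ]))]
buzzer_a_top []
```

View pics/w1.png

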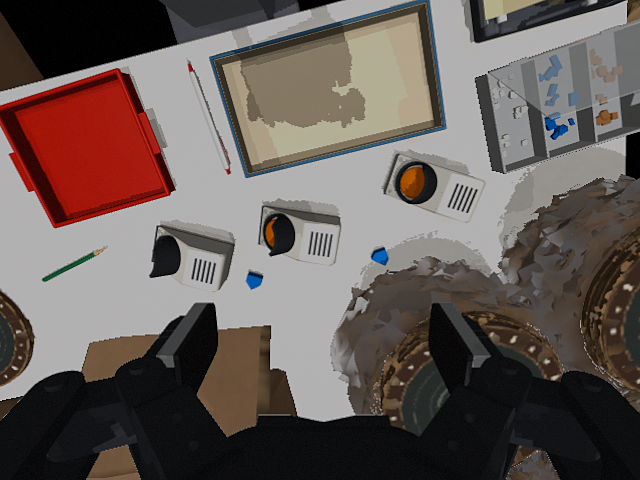

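The picture shows all three buzzers (origins near (426,182), (300,227), (197,248)), the red tray, the blue box and both game pieces. I zoom in to pick corners.

```bash
python3 - <<'E'
import pickle,cv2,numpy as np
st,f=pickle.load(open("w1.pkl","rb"));im=f["pixels"][:,:,::-1]
a=cv2.resize(im[135:235,375:500],(750,600),interpolation=cv2.INTER_CUBIC)
b=cv2.resize(im[190:300,140:350],(798,418),interpolation=cv2.INTER_CUBIC)
for i,(x0,y0,s,g) in enumerate([(375,135,6,a),(140,190,3.8,b)]):
    for u in range((x0//10+1)*10,x0+int(g.shape[1]/s),10): cv2.putText(g,str(u),(int((u-x0)*s),8),0,.3,(0,0,255));cv2.line(g,(int((u-x0+.5)*s),10),(int((u-x0+.5)*s),g.shape[0]),(0,0,255) if u%50==0 else (200,200,0),1)
    for v in range((y0//10+1)*10,y0+int(g.shape[0]/s),10): cv2.putText(g,str(v),(0,int((v-y0)*s)),0,.3,(0,0,255));cv2.line(g,(0,int((v-y0+.5)*s)),(g.shape[1],int((v-y0+.5)*s)),(200,200,0),1)
cv2.imwrite("pics/za.png",a);cv2.imwrite("pics/zb.png",b)
E
```

```text
(no output)
```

View pics/za.png

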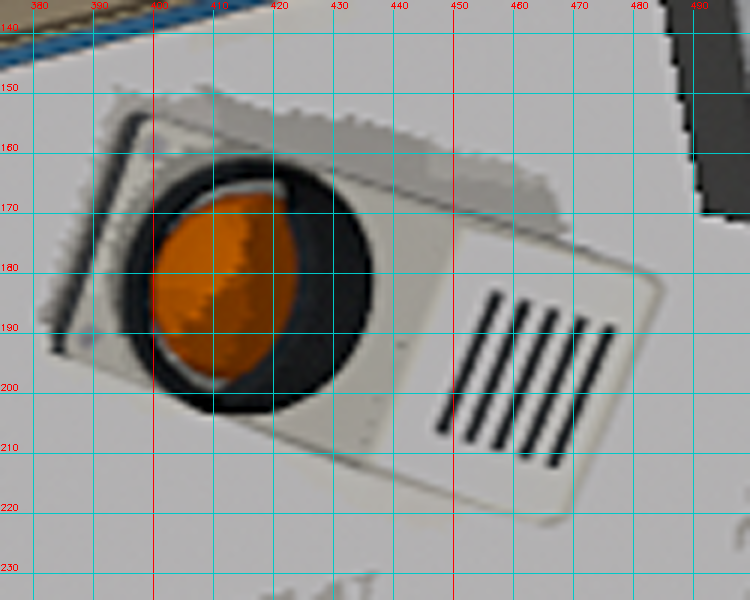

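View pics/zb.png

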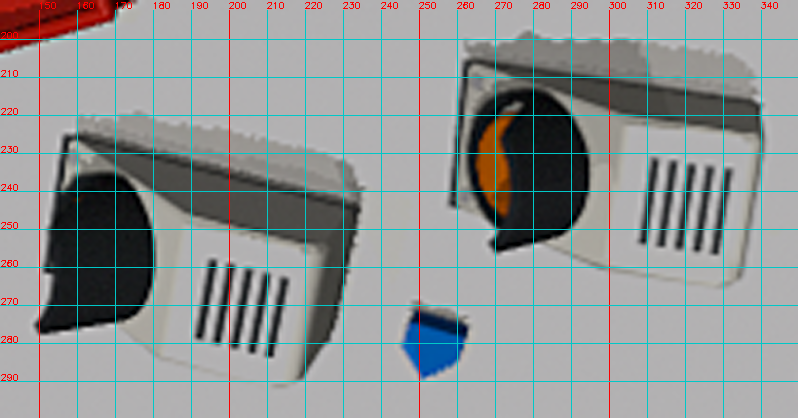

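```bash
cat > fit.py <<'E'
from h import *
import pickle
from scipy.optimize import least_squares
M={'f+':(-50,27,16),'f-':(-50,-27,16),'m+':(6,27,60),'m-':(6,-27,60),'r+':(50,27,60),'r-':(50,-27,60)}
def pts(p,P):
    P=np.array(P,float)/1000;c,s=np.cos(p[2]),np.sin(p[2])
    return np.c_[p[0]+c*P[:,0]-s*P[:,1],p[1]+s*P[:,0]+c*P[:,1],P[:,2]+(p[3] if len(p)>3 else 0)]
def fit(c,obs,x0,M=M):
    k=list(obs);U=np.array([obs[i] for i in k])
    r=least_squares(lambda p:(proj(c,pts(p,[M[i] for i in k]))-U).ravel(),x0,loss="soft_l1")
    return r.x,r.fun.reshape(-1,2)
E
python3 - <<'E'
from fit import *
st,f=pickle.load(open("w1.pkl","rb"));c=cam(f,st)
O={'A':{'f+':(397.5,153.5),'f-':(384,193.5),'m+':(451,171.5),'m-':(436.5,211.5),'r+':(485.5,181),'r-':(468.5,223)},
'B':{'f+':(262.1,205.8),'f-':(258.7,243),'m+':(301.9,219.8),'m-':(298.2,260),'r+':(340,225),'r-':(333.7,265)},
'C':{'f+':(156.9,225.5),'m+':(189.5,245.5),'m-':(181.1,283.5),'r+':(225,254),'r-':(217.1,290.5)}}
im=f["pixels"][:,:,::-1].copy()
im=cv2.resize(im[130:310,130:510],None,fx=2.1,fy=2.1)
for k,x0 in (('A',(.55,.29,1.2)),('B',(.57,.11,1.3)),('C',(.565,-.04,1.3))):
    p,r=fit(c,O[k],x0);print(k,np.round(p,4),np.degrees(p[2]).round(1));print(np.round(r,1).tolist())
    tn=np.radians(np.arange(0,360,10))
    s,co=np.sin(np.radians(38)),np.cos(np.radians(38))
    key=[(-30+19.5*np.cos(t)*co,19.5*np.sin(t),47+19.5*np.cos(t)*s) for t in tn]
    print('crown',pts(p,[(-30,0,47)]).round(4))
    for P in (key,[M[i] for i in('f+','f-','m-','r-','r+','m+','f+')],[(-24,-22,80),(-24,22,80)]):
        q=(proj(c,pts(p,P))-[130,130]+.5)*2.1
        cv2.polylines(im,[q.round().astype(int)],False,(0,255,0),1)
cv2.imwrite("pics/fit1.png",im)
# box & tray by corner picks
E
```

```text
A [0.5483 0.2886 1.0587] 60.7
[[1.0, 0.2], [0.6, 0.5], [0.1, -1.6], [-2.3, 1.7], [0.3, -0.6], [-0.7, -0.1]]
crown [[0.5336 0.2624 0.047 ]]
B [0.569  0.1083 1.1999] 68.7
[[1.0, -0.2], [0.7, 0.8], [1.2, -0.4], [-0.4, 0.5], [-1.3, -0.7], [-1.5, 0.1]]
crown [[0.5582 0.0804 0.047 ]]
C [ 0.5669 -0.0409  1.0888] 62.4
[[2.2, -0.3], [-0.6, -0.3], [1.7, 0.3], [-1.2, -0.5], [-0.4, 1.0]]
crown [[ 0.553  -0.0675  0.047 ]]
```

View pics/fit1.png

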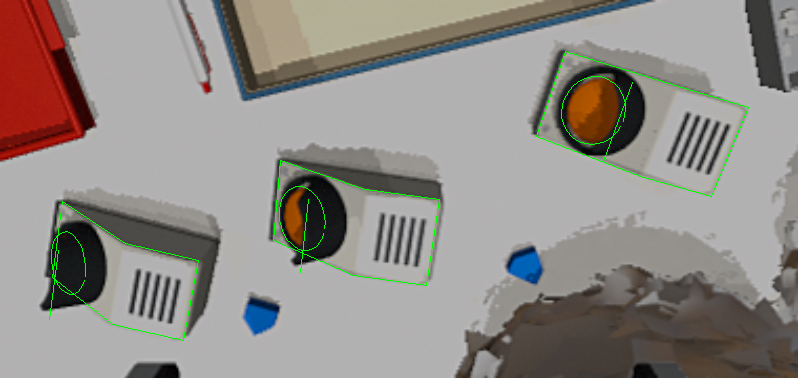

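```bash
cat > plan.py <<'E'
from h import *
s38,c38=np.sin(np.radians(38)),np.cos(np.radians(38))
B={'A':(.5483,.2886,1.0587),'B':(.569,.1083,1.1999),'C':(.5669,-.0409,1.0888)}
def axes(psi): return np.array([np.cos(psi),np.sin(psi),0]),np.array([-np.sin(psi),np.cos(psi),0]),np.array([0,0,1.])
def press(p,back=0.,up=0.):
    x,y,z=axes(p[2]);d=s38*x-c38*z
    Rm=np.c_[c38*x+s38*z,-y,d]
    P=np.array([p[0],p[1],0])+x*-.030+z*.047-d*back+z*up
    return P,Rm,d
def down(psi):
    x,y,z=axes(psi);return np.c_[x,-y,-z]
def cur(st):
    q=st["tool_rot"];return st["tool_pos"],R.from_quat([q[1],q[2],q[3],q[0]]).as_matrix()
def delta(P0,R0,P1,R1):
    w=R.from_matrix(R1@R0.T).as_rotvec();return np.round((P1-P0)/.5,3),np.round(w/1.5,3),np.degrees(np.linalg.norm(w)).round(1)
E
python3 - <<'E'
from plan import *
from fit import fit
import pickle
st,f=pickle.load(open("w1.pkl","rb"));c=cam(f,st)
P0,R0=cur(st);print(st["joint_pos"].round(3))
x,y,z=axes(B['A'][2])
R1=down(B['A'][2]);print(delta(P0,R0,P0,R1))
w=R.from_matrix(R1@R0.T).as_rotvec()
Pa,Ra,d=press(B['A'],.06,0.05);print(Pa,delta(P0,R0,Pa,R1),delta(Pa,R1,*press(B['A'],.04)[:2]),'d',d)
bx={'a':(-70,125,40),'b':(-70,-125,40),'c':(70,-125,40),'d':(70,125,40)}
print(fit(c,{'b':(210.5,55.5),'c':(246,177),'d':(445,128)},(.41,.184,0),bx))
tr={'a':(-78,83,29),'b':(78,83,29),'c':(78,-83,29)}
print(fit(c,{'a':(118,69),'b':(174,189),'c':(56,227)},(.4,-.12,0),tr))
E
```

```text
[ 0.152 -0.186  1.652  0.     1.677 -1.189]
(array([0., 0., 0.]), array([-1.000e-03, -0.000e+00, -1.236e+00]), np.float64(106.2))
[0.51549917 0.23024739 0.14428065] (array([-0.009,  0.15 , -0.404]), array([-1.000e-03, -0.000e+00, -1.236e+00]), np.float64(106.2)) (array([ 0.012,  0.021, -0.132]), array([ 0.385, -0.217,  0.   ]), np.float64(38.0)) d [ 0.30167765  0.53668394 -0.78801075]
(array([0.41228603, 0.19045918, 0.00358803]), array([[-1.20198541, -0.34812846],
       [-0.13455415,  0.32500958],
       [ 2.80145531,  0.26405531]]))
(array([ 0.40667534, -0.12000877,  0.06361567]), array([[ 0.15600987, -6.69001877],
       [-0.76985849,  2.03588084],
       [ 0.50766351,  0.29224266]]))
```

Call:
step_arm:
  motion:
    - [-0.01,0.15,-0.2,0,0,-0.99,255]
    - [-0.01,0.15,-0.2,0,0,-0.99,255]
    - [-0.01,0.15,-0.2,0,0,-0.99,255]
    - [-0.01,0.15,-0.2,0,0,-0.99,255]
    - [-0.01,0.15,-0.2,0,0,-0.99,255]
    - [-0.01,0.15,-0.2,0,0,-0.99,255]
    - [-0.01,0.15,-0.2,0,0,-0.99,255]
    - [-0.01,0.15,-0.2,0,0,-0.99,255]
    - [-0.01,0.15,-0.2,0,0,-0.99,255]
    - [-0.01,0.15,-0.2,0,0,-0.99,255]

```text
time: 4.1
tool_pos: [0.5132, 0.2327, 0.2472]
tool_rot: [0.0, 0.756, 0.654, 0.0]
contact_force: [-0.7, 0.4, 0.6]
gripper_width: 0.0
```

```bash
cat > to.py <<'E'
import sys
from plan import *
st=monitor.state();P0,R0=cur(st);print(st["time"],st["joint_pos"].round(2),P0.round(4),st["contact_force"].round(2),st["gripper_width"].round(3))
E
python3 - <<'E'
from to import *
for b in(.08,.04): 
    P,Rm,d=press(B['A'],b);print(delta(P0,R0,P,Rm),P)
E
```

```text
Traceback (most recent call last):
  File "to.py", line 3, in <module>
    st=monitor.state();P0,R0=cur(st);print(st["time"],st["joint_pos"].round(2),P0.round(4),st["contact_force"].round(2),st["gripper_width"].round(3))
                                                                                                                        ^^^^^^^^^^^^^^^^^^^^^^^^^
AttributeError: 'float' object has no attribute 'round'
```

```bash
sed -i 's/,st\["gripper_width"\].round(3)//' to.py
python3 - <<'E'
from to import *
for b in(.08,.04): 
    P,Rm,d=press(B['A'],b);print(delta(P0,R0,P,Rm),P)
E
```

```text
4.1 [ 0.29 -0.1   1.74  0.    1.5   0.44] [0.5132 0.2327 0.2472] [-0.66  0.35  0.61]
(array([-0.007, -0.026, -0.274]), array([ 0.421, -0.143, -0.236]), np.float64(43.2)) [0.50946562 0.21951371 0.11004086]
(array([ 0.017,  0.016, -0.337]), array([ 0.421, -0.143, -0.236]), np.float64(43.2)) [0.52153272 0.24098107 0.07852043]
```

Call:
step_arm:
  motion:
    - [-0.007,-0.026,-0.15,0.421,-0.143,-0.236,255]
    - [-0.007,-0.026,-0.15,0.421,-0.143,-0.236,255]
    - [-0.007,-0.026,-0.15,0.421,-0.143,-0.236,255]
    - [-0.007,-0.026,-0.15,0.421,-0.143,-0.236,255]
    - [-0.007,-0.026,-0.274,0.421,-0.143,-0.236,255]
    - [-0.007,-0.026,-0.274,0.421,-0.143,-0.236,255]
    - [-0.007,-0.026,-0.274,0.421,-0.143,-0.236,255]
    - [-0.007,-0.026,-0.274,0.421,-0.143,-0.236,255]

```text
time: 4.9
tool_pos: [0.5134, 0.2192, 0.1137]
tool_rot: [-0.163, 0.814, 0.48, 0.283]
contact_force: [1.2, -0.4, 0.2]
gripper_width: -0.003
```

```bash
python3 - <<'E'
from to import *
import pickle
f=eyes.grab_frame("wrist");pickle.dump((st,f),open("w2.pkl","wb"));cv2.imwrite("pics/w2.png",f["pixels"][:,:,::-1])
for b in(.04,.02,0): 
    P,Rm,d=press(B['A'],b);print(delta(P0,R0,P,Rm),P)
print(R0.round(3),Rm.round(3),d/.5*.001)
E
```

```text
4.9 [-0.01 -0.24  2.2   0.72  0.96  0.13] [0.5134 0.2192 0.1137] [ 1.19 -0.38  0.16]
(array([ 0.016,  0.043, -0.07 ]), array([ 0.001,  0.004, -0.003]), np.float64(0.5)) [0.52153272 0.24098107 0.07852043]
(array([ 0.028,  0.065, -0.102]), array([ 0.001,  0.004, -0.003]), np.float64(0.5)) [0.52756628 0.25171474 0.06276022]
(array([ 0.04 ,  0.086, -0.133]), array([ 0.001,  0.004, -0.003]), np.float64(0.5)) [0.53359983 0.26244842 0.047     ]
[[ 0.378  0.874  0.304]
 [ 0.69  -0.485  0.537]
 [ 0.617  0.006 -0.787]] [[ 0.386  0.872  0.302]
 [ 0.687 -0.49   0.537]
 [ 0.616 -0.    -0.788]] [ 0.00060336  0.00107337 -0.00157602]
```

View pics/w2.png

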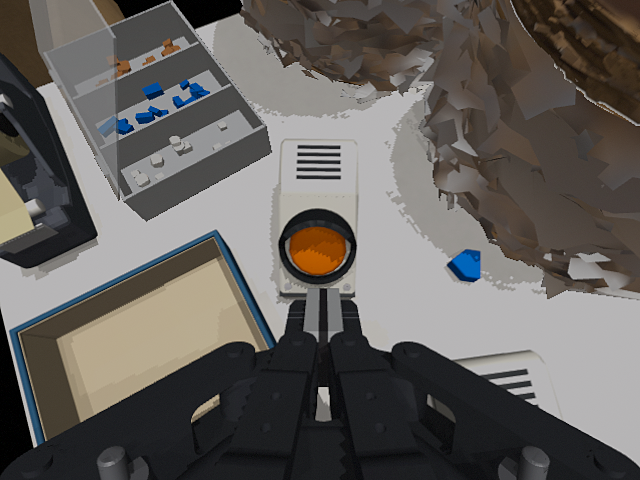

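Call:
step_arm:
  motion:
    - [0.018,0.038,-0.053,0,0,0,255]
    - [0.037,0.075,-0.107,0,0,0,255]
    - [0.037,0.075,-0.107,0,0,0,255]
    - [0.037,0.075,-0.107,0,0,0,255]
    - [0.037,0.075,-0.107,0,0,0,255]

```text
time: 5.45
tool_pos: [0.5318, 0.2559, 0.0598]
tool_rot: [-0.163, 0.814, 0.48, 0.283]
contact_force: [-0.0, -0.1, 0.7]
gripper_width: -0.0
```

```bash
cat > chk.py <<'E'
import sys
from to import *
k=sys.argv[1]
P,Rm,d=press(B[k],0)
e=P0-P; x,y,z=axes(B[k][2])
print("depth past crown mm",(e@d*1e3).round(2),"lateral y_b",(e@y*1e3).round(2),"up slope",(e@Rm[:,0]*1e3).round(2),"axial force",(st["contact_force"]@-d).round(2),"F",st["contact_force"].round(1))
E
python3 chk.py A
python3 - <<'E'
from h import *
f=eyes.grab_frame("wrist");cv2.imwrite("pics/w3.png",f["pixels"][:,:,::-1])
E
```

```text
5.45 [ 0.07 -0.07  2.16  0.78  0.82  0.09] [0.5318 0.2559 0.0598] [-0.   -0.09  0.75]
depth past crown mm -14.16 lateral y_b -1.64 up slope 2.72 axial force 0.64 F [-0.  -0.1  0.7]
```

View pics/w3.png

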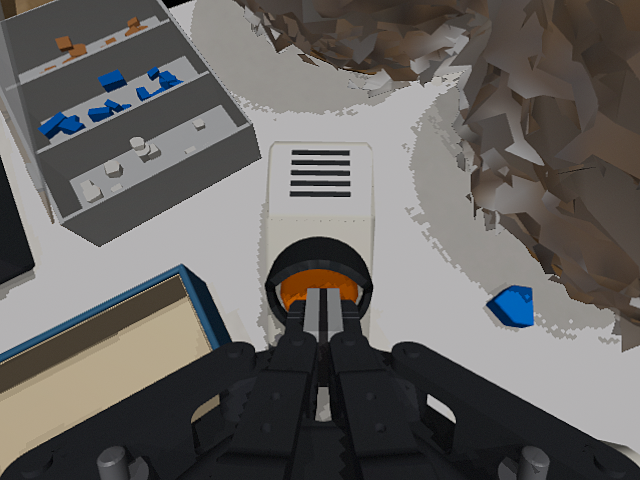

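Call:
step_arm:
  motion:
    - [0.0,0.005,-0.012,0,0,0,255]
    - [0.0035,0.0105,-0.022,0,0,0,255]
    - [0.0035,0.0105,-0.022,0,0,0,255]
    - [0.0035,0.0105,-0.022,0,0,0,255]

```text
time: 5.9
tool_pos: [0.5308, 0.2608, 0.045]
tool_rot: [-0.164, 0.815, 0.479, 0.281]
contact_force: [0.2, 0.4, -0.5]
gripper_width: 0.001
```

```bash
python3 chk.py A
```

```text
5.9 [ 0.08 -0.04  2.16  0.8   0.79  0.08] [0.5308 0.2608 0.045 ] [ 0.23  0.39 -0.46]
depth past crown mm -0.15 lateral y_b 1.6 up slope -3.49 axial force -0.64 F [ 0.2  0.4 -0.5]
```

Call:
step_arm:
  motion:
    - [0.0012,0.0021,-0.0032,0,0,0,255]
    - [0.0012,0.0021,-0.0032,0,0,0,255]

```text
time: 6.1
tool_pos: [0.5318, 0.2617, 0.0439]
tool_rot: [-0.164, 0.815, 0.479, 0.281]
contact_force: [-4.1, -4.6, 5.9]
gripper_width: -0.0
```

```bash
python3 chk.py A
```

```text
6.1 [ 0.08 -0.04  2.16  0.8   0.79  0.07] [0.5318 0.2617 0.0439] [-4.13 -4.59  5.93]
depth past crown mm 1.49 lateral y_b 1.26 up slope -3.1 axial force 8.38 F [-4.1 -4.6  5.9]
```

Call:
step_arm:
  motion:
    - [0.0012,0.0021,-0.0032,0,0,0,255]
    - [0.0012,0.0021,-0.0032,0,0,0,255]

```text
time: 6.3
tool_pos: [0.5326, 0.2628, 0.0426]
tool_rot: [-0.164, 0.815, 0.479, 0.281]
contact_force: [-4.2, -4.1, 6.0]
gripper_width: 0.001
```

```bash
python3 chk.py A
```

```text
6.3 [ 0.08 -0.03  2.15  0.81  0.78  0.07] [0.5326 0.2628 0.0426] [-4.18 -4.14  5.97]
depth past crown mm 3.32 lateral y_b 1.01 up slope -2.82 axial force 8.18 F [-4.2 -4.1  6. ]
```

Call:
step_arm:
  motion:
    - [0.0006,0.0011,-0.0016,0,0,0,255]
    - [0.0012,0.0021,-0.0032,0,0,0,255]

```text
time: 6.5
tool_pos: [0.5333, 0.2639, 0.0411]
tool_rot: [-0.164, 0.815, 0.479, 0.282]
contact_force: [-2.3, -1.7, 3.6]
gripper_width: -0.001
```

```bash
python3 chk.py A
```

```text
6.5 [ 0.09 -0.02  2.15  0.81  0.78  0.07] [0.5333 0.2639 0.0411] [-2.26 -1.65  3.57]
depth past crown mm 5.33 lateral y_b 0.96 up slope -2.77 axial force 4.38 F [-2.3 -1.7  3.6]
```

Call:
step_arm:
  motion:
    - [0.0006,0.0011,-0.0016,0,0,0,255]
    - [0.0006,0.0011,-0.0016,0,0,0,255]

```text
time: 6.7
tool_pos: [0.533, 0.2646, 0.0394]
tool_rot: [-0.164, 0.815, 0.479, 0.281]
contact_force: [-0.2, -0.9, -0.1]
gripper_width: -0.003
```

```bash
python3 chk.py A
```

```text
6.7 [ 0.09 -0.02  2.15  0.81  0.78  0.07] [0.533  0.2646 0.0394] [-0.2  -0.93 -0.11]
depth past crown mm 6.95 lateral y_b 1.52 up slope -3.44 axial force 0.48 F [-0.2 -0.9 -0.1]
```

Call:
step_arm:
  motion:
    - [0.0006,0.0011,-0.0016,0,0,0,255]
    - [0.0006,0.0011,-0.0016,0,0,0,255]

```text
time: 6.9
tool_pos: [0.5333, 0.2651, 0.0386]
tool_rot: [-0.164, 0.815, 0.479, 0.281]
contact_force: [0.7, -0.1, -0.3]
gripper_width: 0.002
```

```bash
python3 chk.py A
```

```text
6.9 [ 0.09 -0.02  2.15  0.81  0.78  0.07] [0.5333 0.2651 0.0386] [ 0.71 -0.06 -0.32]
depth past crown mm 7.97 lateral y_b 1.58 up slope -3.43 axial force -0.44 F [ 0.7 -0.1 -0.3]
```

Call:
step_arm:
  motion:
    - [0.0006,0.0011,-0.0016,0,0,0,255]
    - [0.0006,0.0011,-0.0016,0,0,0,255]

```text
time: 7.1
tool_pos: [0.5339, 0.2656, 0.0384]
tool_rot: [-0.164, 0.815, 0.479, 0.281]
contact_force: [-2.2, -2.4, 4.4]
gripper_width: 0.004
```

```bash
python3 chk.py A
```

```text
7.1 [ 0.09 -0.02  2.15  0.81  0.77  0.07] [0.5339 0.2656 0.0384] [-2.25 -2.4   4.37]
depth past crown mm 8.52 lateral y_b 1.29 up slope -3.0 axial force 5.41 F [-2.2 -2.4  4.4]
```

```bash
python3 - <<'E'
from to import *
P,Rm,d=press(B['A'],.07,.04); print(delta(P0,R0,P,Rm))
P,Rm,d=press(B['B'],.06,.06); print(delta(P0,R0,P,Rm))
P,Rm,d=press(B['B'],.06); print(delta(P0,R0,P,Rm),P,press(B['B'],.012)[0]-P,d/.5*1e-3,Rm[:,0])
E
```

```text
7.1 [ 0.09 -0.02  2.15  0.81  0.77  0.07] [0.5339 0.2656 0.0384] [-2.25 -2.4   4.37]
(array([-0.043, -0.081,  0.207]), array([ 0.   ,  0.001, -0.002]), np.float64(0.2))
(array([ 0.022, -0.439,  0.232]), array([0.   , 0.001, 0.092]), np.float64(7.9))
(array([ 0.022, -0.439,  0.112]), array([0.   , 0.001, 0.092]), np.float64(7.9)) [0.54473765 0.04591202 0.09428065] [ 0.01071106  0.02754232 -0.03782452] [ 0.00044629  0.0011476  -0.00157602] [0.28561525 0.73442826 0.61566148]
```

Call:
step_arm:
  motion:
    - [-0.025,-0.045,0.066,0,0,0,255]
    - [-0.043,-0.081,0.15,0,0,0,255]
    - [-0.043,-0.12,0.23,0,0,0.092,255]
    - [0.022,-0.439,0.24,0,0,0.092,255]
    - [0.022,-0.439,0.24,0,0,0.092,255]
    - [0.022,-0.439,0.24,0,0,0.092,255]
    - [0.022,-0.439,0.2,0,0,0.092,255]
    - [0.022,-0.439,0.12,0,0,0.092,255]
    - [0.022,-0.439,0.115,0,0,0.092,255]
    - [0.022,-0.439,0.115,0,0,0.092,255]

```text
time: 8.1
tool_pos: [0.5438, 0.0468, 0.0946]
tool_rot: [-0.185, 0.781, 0.533, 0.268]
contact_force: [0.7, -0.6, 0.2]
gripper_width: -0.0
```

```bash
python3 chk.py B; python3 - <<'E'
from to import *
f=eyes.grab_frame("wrist");cv2.imwrite("pics/w4.png",f["pixels"][:,:,::-1])
c=cam(f,st);print(proj(c,[press(B['B'])[0]]),proj(c,[P0,P0+R0[:,2]*.06]))
P,Rm,d=press(B['B'],.012); print(delta(P0,R0,P,Rm))
E
```

```text
8.1 [-0.38 -0.05  2.06  0.71  1.23 -0.29] [0.5438 0.0468 0.0946] [ 0.67 -0.63  0.17]
depth past crown mm -60.01 lateral y_b 1.22 up slope 0.59 axial force 0.34 F [ 0.7 -0.6  0.2]
8.1 [-0.38 -0.05  2.06  0.71  1.23 -0.29] [0.5438 0.0468 0.0946] [ 0.67 -0.63  0.17]
[[324.55137961 259.71205748]] [[322.28378039 306.19128991]
 [322.35949542 258.72989203]]
(array([ 0.023,  0.053, -0.076]), array([-0.001, -0.001,  0.   ]), np.float64(0.1))
```

View pics/w4.png

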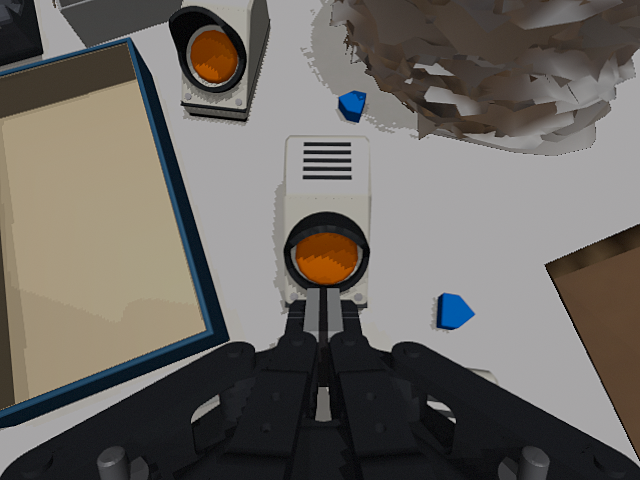

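Call:
step_arm:
  motion:
    - [0.015,0.03,-0.045,0,0,0,255]
    - [0.025,0.053,-0.076,0,0,0,255]
    - [0.03,0.065,-0.092,0,0,0,255]
    - [0.03,0.065,-0.092,0,0,0,255]
    - [0.03,0.065,-0.092,0,0,0,255]

```text
time: 8.65
tool_pos: [0.5606, 0.0786, 0.051]
tool_rot: [-0.183, 0.78, 0.534, 0.27]
contact_force: [-0.4, 0.4, 0.3]
gripper_width: -0.002
```

```bash
python3 chk.py B
```

```text
8.65 [-0.31  0.05  2.05  0.75  1.12 -0.31] [0.5606 0.0786 0.051 ] [-0.4   0.38  0.28]
depth past crown mm -3.63 lateral y_b -2.9 up slope 1.9 axial force 0.09 F [-0.4  0.4  0.3]
```

Call:
step_arm:
  motion:
    - [0.0009,0.0023,-0.0032,0,0,0,255]
    - [0.0009,0.0023,-0.0032,0,0,0,255]

```text
time: 8.85
tool_pos: [0.5607, 0.0794, 0.0488]
tool_rot: [-0.183, 0.78, 0.534, 0.27]
contact_force: [0.2, 0.2, -0.5]
gripper_width: 0.001
```

```bash
python3 chk.py B
```

```text
8.85 [-0.31  0.06  2.05  0.75  1.12 -0.31] [0.5607 0.0794 0.0488] [ 0.2   0.24 -0.49]
depth past crown mm -1.41 lateral y_b -2.78 up slope 1.16 axial force -0.57 F [ 0.2  0.2 -0.5]
```

Call:
step_arm:
  motion:
    - [0.00045,0.00115,-0.0016,0,0,0,255]
    - [0.00045,0.00115,-0.0016,0,0,0,255]

```text
time: 9.05
tool_pos: [0.5605, 0.0802, 0.0474]
tool_rot: [-0.183, 0.78, 0.534, 0.269]
contact_force: [-0.0, 0.1, -0.3]
gripper_width: -0.002
```

```bash
python3 chk.py B
```

```text
9.05 [-0.31  0.06  2.05  0.75  1.11 -0.31] [0.5605 0.0802 0.0474] [-0.03  0.11 -0.31]
depth past crown mm 0.15 lateral y_b -2.29 up slope 0.76 axial force -0.3 F [-0.   0.1 -0.3]
```

Call:
step_arm:
  motion:
    - [0.00045,0.00115,-0.0016,0,0,0,255]
    - [0.00045,0.00115,-0.0016,0,0,0,255]

```text
time: 9.25
tool_pos: [0.5608, 0.0807, 0.0467]
tool_rot: [-0.183, 0.78, 0.534, 0.269]
contact_force: [-2.1, -3.0, 3.6]
gripper_width: -0.003
```

Call:
step_arm:
  motion:
    - [0.00045,0.00115,-0.0016,0,0,0,255]
    - [0.00045,0.00115,-0.0016,0,0,0,255]

```text
time: 9.45
tool_pos: [0.5611, 0.0813, 0.0458]
tool_rot: [-0.183, 0.78, 0.534, 0.269]
contact_force: [-2.6, -3.5, 3.4]
gripper_width: -0.002
```

```bash
python3 chk.py B
```

```text
9.45 [-0.3   0.06  2.05  0.76  1.11 -0.31] [0.5611 0.0813 0.0458] [-2.59 -3.53  3.36]
depth past crown mm 2.14 lateral y_b -2.41 up slope 0.81 axial force 5.25 F [-2.6 -3.5  3.4]
```

Call:
step_arm:
  motion:
    - [0.00045,0.00115,-0.0016,0,0,0,255]
    - [0.00045,0.00115,-0.0016,0,0,0,255]

```text
time: 9.65
tool_pos: [0.5613, 0.082, 0.0449]
tool_rot: [-0.183, 0.78, 0.534, 0.269]
contact_force: [-1.6, -2.4, 4.0]
gripper_width: -0.001
```

```bash
python3 chk.py B
```

```text
9.65 [-0.3   0.06  2.05  0.76  1.11 -0.31] [0.5613 0.082  0.0449] [-1.64 -2.42  4.01]
depth past crown mm 3.32 lateral y_b -2.4 up slope 0.79 axial force 4.92 F [-1.6 -2.4  4. ]
```

Call:
step_arm:
  motion:
    - [0.0005,0.0012,-0.0016,0,0,0,255]
    - [0.0009,0.0023,-0.0032,0,0,0,255]

```text
time: 9.85
tool_pos: [0.5618, 0.0832, 0.0432]
tool_rot: [-0.183, 0.78, 0.534, 0.269]
contact_force: [-0.3, -2.6, 2.6]
gripper_width: -0.002
```

```bash
python3 chk.py B
```

```text
9.85 [-0.3   0.07  2.05  0.76  1.1  -0.31] [0.5618 0.0832 0.0432] [-0.25 -2.63  2.63]
depth past crown mm 5.45 lateral y_b -2.4 up slope 0.81 axial force 3.64 F [-0.3 -2.6  2.6]
```

Call:
step_arm:
  motion:
    - [0.0005,0.0012,-0.0016,0,0,0,255]
    - [0.0009,0.0023,-0.0032,0,0,0,255]

```text
time: 10.05
tool_pos: [0.5619, 0.0847, 0.0413]
tool_rot: [-0.183, 0.78, 0.534, 0.269]
contact_force: [0.2, 0.2, -0.2]
gripper_width: 0.0
```

```bash
python3 chk.py B
```

```text
10.05 [-0.3   0.07  2.05  0.76  1.1  -0.31] [0.5619 0.0847 0.0413] [ 0.2   0.21 -0.18]
depth past crown mm 7.86 lateral y_b -1.9 up slope 0.73 axial force -0.31 F [ 0.2  0.2 -0.2]
```

Call:
step_arm:
  motion:
    - [0.0005,0.0012,-0.0016,0,0,0,255]
    - [0.0005,0.0012,-0.0016,0,0,0,255]

```text
time: 10.25
tool_pos: [0.5617, 0.0854, 0.0402]
tool_rot: [-0.184, 0.78, 0.534, 0.269]
contact_force: [-0.4, 0.5, -0.6]
gripper_width: 0.003
```

```bash
python3 chk.py B
```

```text
10.25 [-0.3   0.07  2.05  0.76  1.1  -0.31] [0.5617 0.0854 0.0402] [-0.38  0.48 -0.58]
depth past crown mm 9.07 lateral y_b -1.51 up slope 0.56 axial force -0.65 F [-0.4  0.5 -0.6]
```

```bash
python3 - <<'E'
from to import *
P,Rm,d=press(B['C'],.06); print(delta(P0,R0,P,Rm),P,d/.5*1e-3)
E
```

```text
10.25 [-0.3   0.07  2.05  0.76  1.1  -0.31] [0.5617 0.0854 0.0402] [-0.38  0.48 -0.58]
(array([-0.052, -0.371,  0.108]), array([ 0.   ,  0.   , -0.074]), np.float64(6.4)) [ 0.53587018 -0.10021334  0.09428065] [ 0.00057078  0.00109104 -0.00157602]
```

Call:
step_arm:
  motion:
    - [-0.02,-0.05,0.068,0,0,0,255]
    - [-0.035,-0.09,0.14,0,0,0,255]
    - [-0.04,-0.12,0.23,0,0,-0.074,255]
    - [-0.052,-0.371,0.24,0,0,-0.074,255]
    - [-0.052,-0.371,0.24,0,0,-0.074,255]
    - [-0.052,-0.371,0.2,0,0,-0.074,255]
    - [-0.052,-0.371,0.12,0,0,-0.074,255]
    - [-0.052,-0.371,0.11,0,0,-0.074,255]
    - [-0.052,-0.371,0.11,0,0,-0.074,255]

```text
time: 11.15
tool_pos: [0.5351, -0.0993, 0.0944]
tool_rot: [-0.17, 0.809, 0.489, 0.278]
contact_force: [-0.3, 0.0, 0.3]
gripper_width: -0.0
```

```bash
python3 chk.py C; python3 - <<'E'
from to import *
f=eyes.grab_frame("wrist");cv2.imwrite("pics/w5.png",f["pixels"][:,:,::-1])
c=cam(f,st);print(proj(c,[press(B['C'])[0]]),proj(c,[P0,P0+R0[:,2]*.06]))
E
```

```text
11.15 [-0.65  0.02  2.    0.68  1.32 -0.41] [ 0.5351 -0.0993  0.0944] [-0.29  0.03  0.31]
depth past crown mm -59.81 lateral y_b 1.11 up slope 0.43 axial force 0.31 F [-0.3  0.   0.3]
11.15 [-0.65  0.02  2.    0.68  1.32 -0.41] [ 0.5351 -0.0993  0.0944] [-0.29  0.03  0.31]
[[324.37435462 259.70261422]] [[322.17915859 306.26106499]
 [322.28632436 258.78663681]]
```

View pics/w5.png

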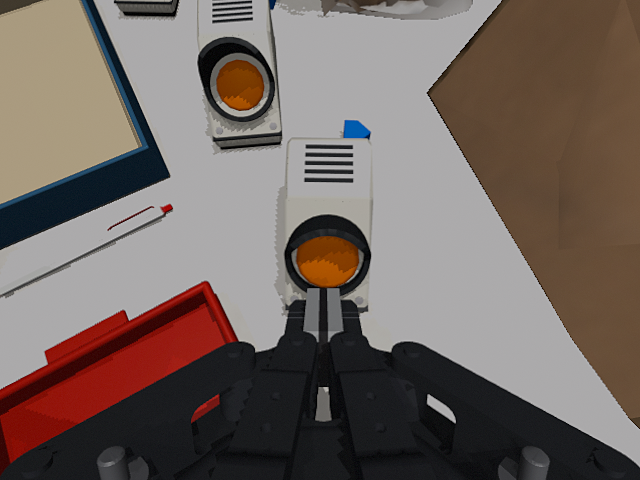

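Call:
step_arm:
  motion:
    - [0.019,0.028,-0.045,0,0,0,255]
    - [0.032,0.048,-0.074,0,0,0,255]
    - [0.0385,0.059,-0.09,0,0,0,255]
    - [0.0385,0.059,-0.09,0,0,0,255]
    - [0.0385,0.059,-0.09,0,0,0,255]

```text
time: 11.7
tool_pos: [0.5562, -0.0711, 0.0521]
tool_rot: [-0.167, 0.808, 0.49, 0.279]
contact_force: [-0.9, -0.3, -0.2]
gripper_width: -0.003
```

```bash
python3 chk.py C
```

```text
11.7 [-0.58  0.1   2.    0.71  1.22 -0.42] [ 0.5562 -0.0711  0.0521] [-0.88 -0.31 -0.22]
depth past crown mm -5.11 lateral y_b -4.56 up slope 1.78 axial force 0.25 F [-0.9 -0.3 -0.2]
```

Call:
step_arm:
  motion:
    - [0.0011,0.0022,-0.0032,0,0,0,255]
    - [0.0011,0.0022,-0.0032,0,0,0,255]

```text
time: 11.9
tool_pos: [0.5565, -0.0704, 0.05]
tool_rot: [-0.167, 0.809, 0.49, 0.279]
contact_force: [0.3, -0.0, -0.3]
gripper_width: 0.001
```

```bash
python3 chk.py C
```

```text
11.9 [-0.58  0.1   2.    0.71  1.21 -0.42] [ 0.5565 -0.0704  0.05  ] [ 0.32 -0.01 -0.32]
depth past crown mm -2.99 lateral y_b -4.45 up slope 1.05 axial force -0.34 F [ 0.3 -0.  -0.3]
```

Call:
step_arm:
  motion:
    - [0.0006,0.0011,-0.0016,0,0,0,255]
    - [0.0006,0.0011,-0.0016,0,0,0,255]

```text
time: 12.1
tool_pos: [0.5564, -0.0696, 0.0485]
tool_rot: [-0.168, 0.809, 0.49, 0.279]
contact_force: [-0.4, 0.4, -0.4]
gripper_width: 0.0
```

```bash
python3 chk.py C
```

```text
12.1 [-0.58  0.1   2.    0.71  1.21 -0.42] [ 0.5564 -0.0696  0.0485] [-0.38  0.42 -0.4 ]
depth past crown mm -1.41 lateral y_b -3.99 up slope 0.71 axial force -0.44 F [-0.4  0.4 -0.4]
```

Call:
step_arm:
  motion:
    - [0.0006,0.0011,-0.0016,0,0,0,255]
    - [0.0006,0.0011,-0.0016,0,0,0,255]

```text
time: 12.3
tool_pos: [0.5568, -0.0692, 0.0479]
tool_rot: [-0.168, 0.809, 0.49, 0.279]
contact_force: [-2.4, -2.9, 3.3]
gripper_width: -0.002
```

```bash
python3 chk.py C
```

```text
12.3 [-0.58  0.11  2.    0.71  1.21 -0.42] [ 0.5568 -0.0692  0.0479] [-2.42 -2.95  3.33]
depth past crown mm -0.55 lateral y_b -4.11 up slope 0.77 axial force 4.92 F [-2.4 -2.9  3.3]
```

Call:
step_arm:
  motion:
    - [0.0006,0.0011,-0.0016,0,0,0,255]
    - [0.0006,0.0011,-0.0016,0,0,0,255]

```text
time: 12.5
tool_pos: [0.5571, -0.0685, 0.047]
tool_rot: [-0.168, 0.809, 0.49, 0.279]
contact_force: [-2.9, -1.5, 3.6]
gripper_width: -0.003
```

```bash
python3 chk.py C
```

```text
12.5 [-0.58  0.11  2.    0.72  1.21 -0.42] [ 0.5571 -0.0685  0.047 ] [-2.93 -1.51  3.58]
depth past crown mm 0.58 lateral y_b -4.13 up slope 0.76 axial force 4.49 F [-2.9 -1.5  3.6]
```

Call:
step_arm:
  motion:
    - [0.0006,0.0011,-0.0016,0,0,0,255]
    - [0.0006,0.0011,-0.0016,0,0,0,255]

```text
time: 12.7
tool_pos: [0.5575, -0.0679, 0.0461]
tool_rot: [-0.168, 0.809, 0.49, 0.279]
contact_force: [-2.5, -2.7, 2.9]
gripper_width: 0.001
```

```bash
python3 chk.py C
```

```text
12.7 [-0.57  0.11  2.    0.72  1.2  -0.42] [ 0.5575 -0.0679  0.0461] [-2.47 -2.7   2.91]
depth past crown mm 1.76 lateral y_b -4.14 up slope 0.78 axial force 4.47 F [-2.5 -2.7  2.9]
```

Call:
step_arm:
  motion:
    - [0.0006,0.0011,-0.0016,0,0,0,255]
    - [0.0006,0.0011,-0.0016,0,0,0,255]

```text
time: 12.9
tool_pos: [0.5578, -0.0673, 0.0452]
tool_rot: [-0.168, 0.809, 0.49, 0.279]
contact_force: [-1.2, -2.6, 3.4]
gripper_width: -0.003
```

```bash
python3 chk.py C
```

```text
12.9 [-0.57  0.11  2.    0.72  1.2  -0.42] [ 0.5578 -0.0673  0.0452] [-1.21 -2.65  3.44]
depth past crown mm 2.92 lateral y_b -4.15 up slope 0.79 axial force 4.5 F [-1.2 -2.6  3.4]
```

Call:
step_arm:
  motion:
    - [0.0006,0.0011,-0.0016,0,0,0,255]
    - [0.0011,0.0022,-0.0032,0,0,0,255]

```text
time: 13.1
tool_pos: [0.5584, -0.0661, 0.0435]
tool_rot: [-0.168, 0.809, 0.49, 0.279]
contact_force: [-0.1, -1.7, 1.1]
gripper_width: -0.002
```

```bash
python3 chk.py C
```

```text
13.1 [-0.57  0.11  2.    0.72  1.2  -0.42] [ 0.5584 -0.0661  0.0435] [-0.09 -1.74  1.09]
depth past crown mm 4.99 lateral y_b -4.12 up slope 0.77 axial force 1.84 F [-0.1 -1.7  1.1]
```

Call:
step_arm:
  motion:
    - [0.0006,0.0011,-0.0016,0,0,0,255]
    - [0.0011,0.0022,-0.0032,0,0,0,255]

```text
time: 13.3
tool_pos: [0.5583, -0.0644, 0.0415]
tool_rot: [-0.169, 0.809, 0.49, 0.279]
contact_force: [-0.4, 1.2, 0.7]
gripper_width: -0.004
```

```bash
python3 chk.py C
```

```text
13.3 [-0.57  0.12  2.    0.72  1.2  -0.42] [ 0.5583 -0.0644  0.0415] [-0.35  1.21  0.65]
depth past crown mm 7.56 lateral y_b -3.24 up slope 0.71 axial force -0.04 F [-0.4  1.2  0.7]
```

Call:
step_arm:
  motion:
    - [0.0006,0.0011,-0.0016,0,0,0,255]
    - [0.0006,0.0011,-0.0016,0,0,0,255]

```text
time: 13.5
tool_pos: [0.5587, -0.0641, 0.0409]
tool_rot: [-0.168, 0.809, 0.49, 0.279]
contact_force: [0.5, -0.7, -0.2]
gripper_width: 0.0
```

```bash
python3 chk.py C
```

```text
13.5 [-0.57  0.12  2.    0.72  1.19 -0.42] [ 0.5587 -0.0641  0.0409] [ 0.46 -0.67 -0.22]
depth past crown mm 8.29 lateral y_b -3.49 up slope 0.71 axial force 0.06 F [ 0.5 -0.7 -0.2]
```

```bash
cat >> plan.py <<'E'
def grasp(p,z,gx=.028):
    x,y,_=axes(p[2]);return np.array([p[0],p[1],z])+x*gx, down(p[2])
E
python3 - <<'E'
from to import *
print(delta(P0,R0,*grasp(B['C'],.20)))
P,Rm,d=press(B['C'],.06);print(delta(P0,R0,P,Rm))
E
```

```text
13.5 [-0.57  0.12  2.    0.72  1.19 -0.42] [ 0.5587 -0.0641  0.0409] [ 0.46 -0.67 -0.22]
(array([0.042, 0.096, 0.318]), array([-0.392,  0.205, -0.   ]), np.float64(38.0))
(array([-0.046, -0.072,  0.107]), array([ 0.   ,  0.001, -0.   ]), np.float64(0.0))
```

Call:
step_arm:
  motion:
    - [-0.025,-0.04,0.06,0,0,0,255]
    - [-0.046,-0.072,0.12,0,0,0,255]
    - [-0.046,-0.072,0.21,0,0,0,100]
    - [0,0,0.3,-0.2,0.1,0,60]
    - [0.042,0.096,0.318,-0.392,0.205,0,50]
    - [0.042,0.096,0.318,-0.392,0.205,0,0]
    - [0.042,0.096,0.318,-0.392,0.205,0,0]
    - [0.042,0.096,0.318,-0.392,0.205,0,0]
    - [0.042,0.096,0.318,-0.392,0.205,0,0]

```text
time: 14.4
tool_pos: [0.5805, -0.0142, 0.2002]
tool_rot: [0.001, 0.854, 0.52, 0.0]
contact_force: [-0.1, -0.7, -0.3]
gripper_width: 1.002
```

```bash
cat > look.py <<'E'
import sys,pickle
from to import *
n=sys.argv[1]
f=eyes.grab_frame("wrist");pickle.dump((st,f),open(n+".pkl","wb"));cv2.imwrite(f"pics/{n}.png",f["pixels"][:,:,::-1])
E
python3 look.py w6
```

```text
14.4 [-0.15 -0.03  1.75 -0.    1.42  0.32] [ 0.5805 -0.0142  0.2002] [-0.13 -0.72 -0.27]
```

View pics/w6.png

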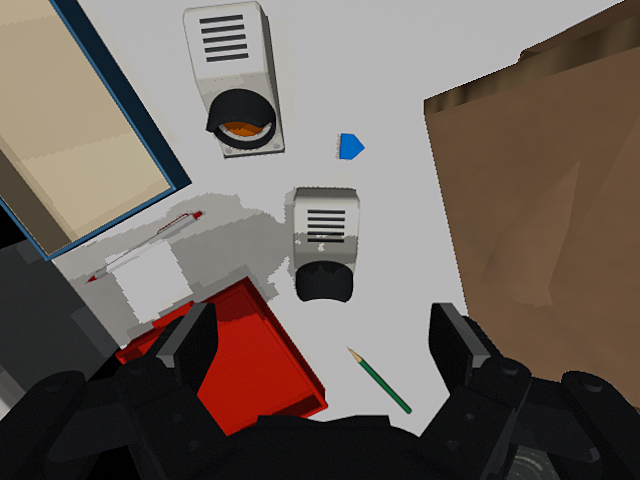

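```bash
cat > zoom.py <<'E'
import sys,pickle,cv2,numpy as np
n,x0,y0,w,h=sys.argv[1],*map(int,sys.argv[2:6])
st,f=pickle.load(open(n+".pkl","rb"));im=f["pixels"][:,:,::-1]
s=min(790/w,590/h);g=cv2.resize(im[y0:y0+h,x0:x0+w],None,fx=s,fy=s,interpolation=cv2.INTER_CUBIC)
for u in range((x0//10+1)*10,x0+w,10): cv2.putText(g,str(u),(int((u-x0)*s),8),0,.3,(0,0,255));cv2.line(g,(int((u-x0+.5)*s),10),(int((u-x0+.5)*s),g.shape[0]),(200,200,0),1)
for v in range((y0//10+1)*10,y0+h,10): cv2.putText(g,str(v),(0,int((v-y0)*s)),0,.3,(0,0,255));cv2.line(g,(0,int((v-y0+.5)*s)),(g.shape[1],int((v-y0+.5)*s)),(200,200,0),1)
cv2.imwrite("pics/z_"+n+(sys.argv[6] if len(sys.argv)>6 else "")+".png",g)
E
python3 zoom.py w6 270 170 120 140; python3 zoom.py w6 170 0 130 170 b
```

```text
(no output)
```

View pics/z_w6.png

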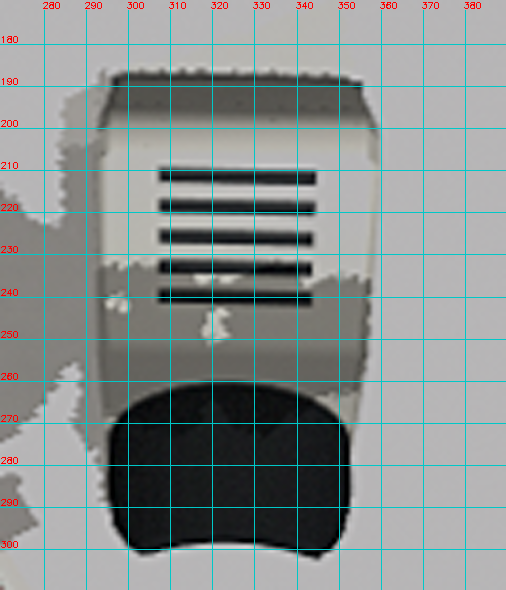

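View pics/z_w6b.png

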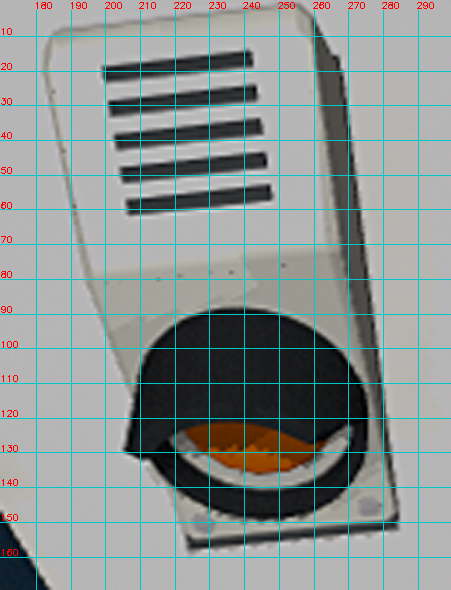

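```bash
python3 - <<'E'
from fit import *; from plan import *
st,f=pickle.load(open("w6.pkl","rb"));c=cam(f,st)
p,r=fit(c,{'r+':(293.3,199),'r-':(358.8,200.5),'m+':(294,253),'m-':(355.8,254)},B['C']);print(p.round(4),r.round(1).tolist())
P0,R0=cur(st);print(proj(c,pts(B['C'],list(M.values()))).round(1).tolist())
p2,r=fit(c,{'f+':(221,154),'f-':(282,148),'m+':(193,76),'m-':(265,70),'r+':(182,11),'r-':(256,1)},B['B']);print('B',p2.round(4),r.round(1).tolist())
for z in(.1,.026): print(delta(P0,R0,*grasp(p,z)))
print('cardboard',onz(c,(430,100),.1),onz(c,(425,100),.2))
E
```

```text
[ 0.5682 -0.0425  1.0728] [[-1.3, 0.7], [1.3, 0.6], [-1.7, -0.8], [1.6, -0.6]]
[[294.9, 290.7], [349.5, 290.9], [289.8, 251.8], [355.1, 252.0], [288.6, 199.3], [356.8, 199.6]]
B [0.5695 0.1092 1.1852] [[0.3, -0.2], [0.2, 0.0], [-1.6, 2.6], [0.9, 1.1], [-3.5, -2.3], [1.0, -0.5]]
(array([ 0.002, -0.007, -0.2  ]), array([ 0.   ,  0.001, -0.014]), np.float64(1.2))
(array([ 0.002, -0.007, -0.348]), array([ 0.   ,  0.001, -0.014]), np.float64(1.2))
cardboard [0.6825209  0.03542941 0.1       ] [0.65305912 0.04316043 0.2       ]
```

Call:
step_arm:
  motion:
    - [-0.005,-0.019,-0.1,0,0,-0.014,35]
    - [-0.005,-0.019,-0.2,0,0,-0.014,35]
    - [-0.005,-0.019,-0.27,0,0,-0.014,35]
    - [-0.005,-0.019,-0.32,0,0,-0.014,35]
    - [-0.005,-0.019,-0.345,0,0,-0.014,35]
    - [-0.005,-0.019,-0.345,0,0,-0.014,35]

```text
time: 15.05
tool_pos: [0.5754, -0.0265, 0.0254]
tool_rot: [-0.001, 0.861, 0.508, -0.001]
contact_force: [-0.6, -0.0, -0.2]
gripper_width: 0.863
```

```bash
python3 look.py w7
```

```text
15.05 [-0.18  0.16  1.87 -0.    1.12  0.33] [ 0.5754 -0.0265  0.0254] [-0.57 -0.01 -0.17]
```

View pics/w7.png

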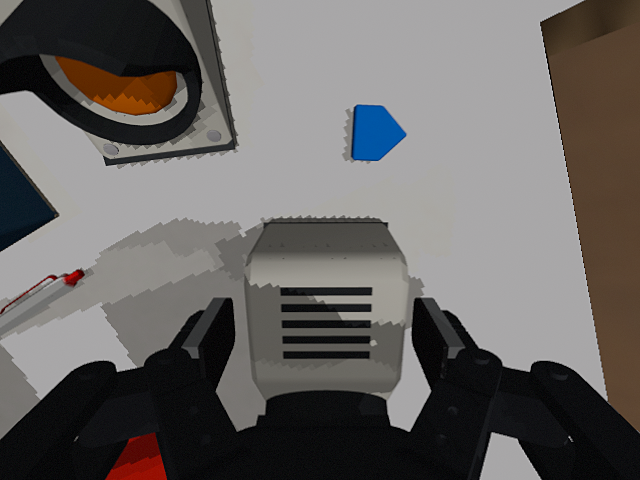

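Call:
step_arm:
  motion:
    - [0.001,-0.001,0,0,0,0,255]
    - [0.001,-0.001,0,0,0,0,255]
    - [0.001,-0.001,0,0,0,0,255]
    - [0.001,-0.001,0,0,0,0,255]
    - [0.001,-0.001,0.02,0,0,0,255]
    - [0.001,-0.001,0.08,0,0,0,255]

```text
time: 15.7
tool_pos: [0.5739, -0.0257, 0.0637]
tool_rot: [-0.003, 0.861, 0.509, -0.003]
contact_force: [-0.5, 0.5, -6.2]
gripper_width: 0.618
```

```bash
python3 look.py w8; python3 - <<'E'
from to import *
# target: box slots. box pose
bx=(.412,.187,0.003)
for by in(-.058,.058):
    P,Rm=grasp((bx[0],bx[1]+by,bx[2]),.2,.021)
    print(P,delta(P0,R0,P,Rm))
E
```

```text
15.7 [-0.17  0.1   1.86 -0.    1.19  0.33] [ 0.5739 -0.0257  0.0637] [-0.49  0.54 -6.2 ]
15.75 [-0.17  0.1   1.85 -0.    1.19  0.33] [ 0.5788 -0.0264  0.0715] [ 3.64 -0.34 -0.85]
[0.43299991 0.129063   0.2       ] (array([-0.292,  0.311,  0.257]), array([ 0.002,  0.002, -0.711]), np.float64(61.1))
[0.43299991 0.245063   0.2       ] (array([-0.292,  0.543,  0.257]), array([ 0.002,  0.002, -0.711]), np.float64(61.1))
```

View pics/w8.png

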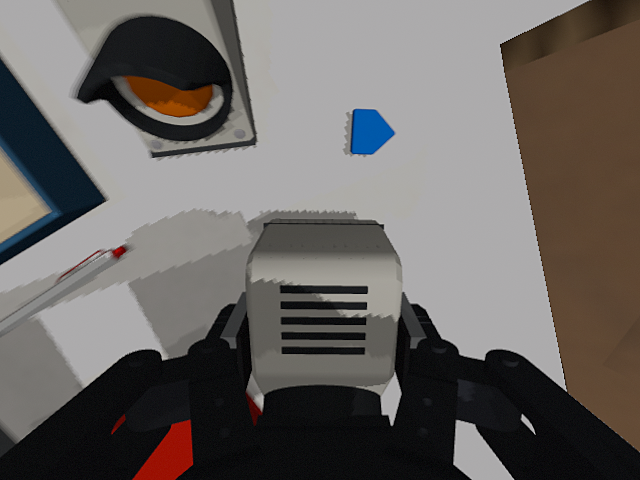

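```bash
python3 zoom.py w1 200 0 260 190 box; python3 zoom.py w1 0 60 185 175 tray
```

```text
(no output)
```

View pics/z_w1box.png

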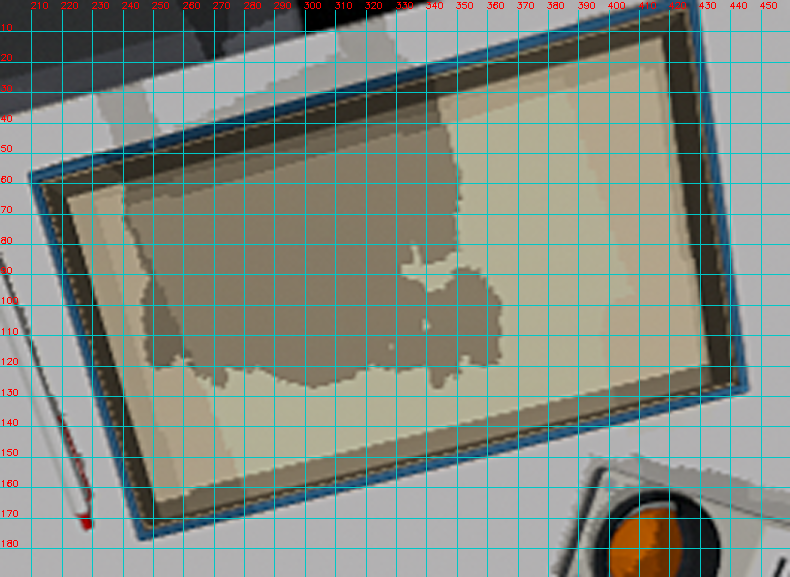

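View pics/z_w1tray.png

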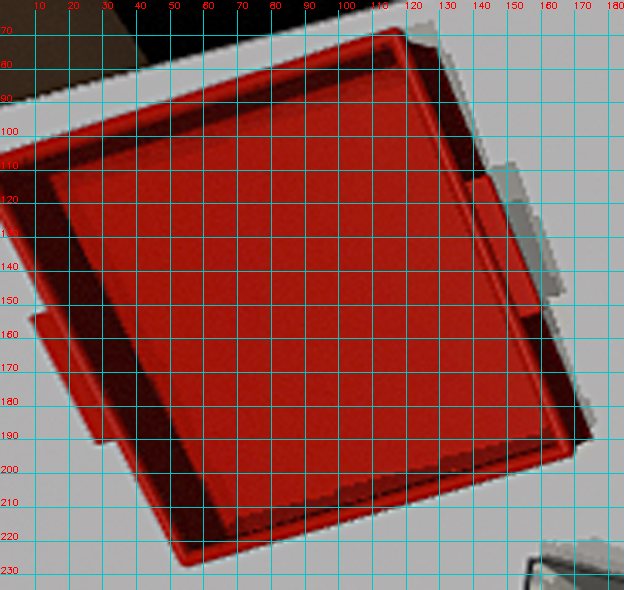

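```bash
python3 - <<'E'
from fit import *
st,f=pickle.load(open("w1.pkl","rb"));c=cam(f,st)
bx={'--':(-66,-121,4),'+-':(66,-121,4),'++':(66,121,4),'-+':(-66,121,4),'T--':(-70,-125,40),'T+-':(70,-125,40),'T++':(70,125,40)}
print(fit(c,{'--':(220.5,63.5),'+-':(250.5,164.5),'++':(431.5,119),'-+':(416,12),'T--':(209,56.5),'T+-':(246,177),'T++':(444.5,128)},(.41,.184,0),bx))
tr={'a':(-78,83,29),'b':(78,83,29),'c':(78,-83,29),'d':(-72,-77,3),'e':(72,-77,3)}
print(fit(c,{'a':(117.5,67.5),'b':(169.5,194.5),'c':(53.5,227),'d':(14.5,111.5),'e':(66,218)},(.4,-.12,0),tr))
E
```

```text
(array([0.41150054, 0.18763305, 0.00499768]), array([[-0.62259465,  0.01230901],
       [ 0.7739036 ,  5.58290758],
       [ 1.25139588,  6.50135199],
       [ 0.47441251, -1.30453926],
       [-2.36027353, -1.27986124],
       [-2.39853598,  0.34673819],
       [ 0.90175604, -0.01175884]]))
(array([ 0.40853172, -0.12425272,  0.03839069]), array([[ 0.2025498 , -1.15819567],
       [ 0.31573821,  0.67069826],
       [-1.49962866,  1.25129593],
       [-0.50725219, -0.34680009],
       [ 1.38593717,  0.05601036]]))
```

Call:
step_arm:
  motion:
    - [0,0,0.09,0,0,0,255]
    - [-0.02,0.02,0.16,0,0,-0.1,255]
    - [-0.288,0.312,0.165,0,0,-0.713,255]
    - [-0.288,0.312,0.165,0,0,-0.713,255]
    - [-0.288,0.312,0.165,0,0,-0.713,255]
    - [-0.288,0.312,0.165,0,0,-0.713,255]
    - [-0.288,0.312,0.165,0,0,-0.713,255]
    - [-0.288,0.312,0.165,0,0,-0.713,255]
    - [-0.288,0.312,0.165,0,0,-0.713,255]
    - [-0.288,0.312,0.165,0,0,-0.713,255]

```text
time: 16.75
tool_pos: [0.4333, 0.1297, 0.1494]
tool_rot: [0.001, 1.0, 0.0, -0.0]
contact_force: [0.8, -0.1, -5.7]
gripper_width: 0.62
```

```bash
python3 look.py w9; python3 - <<'E'
from to import *
print(delta(P0,R0,*grasp((.4115,.1296,.004),.03,.02)),st["contact_force"])
E
```

```text
16.75 [ 0.13 -0.32  2.09 -0.    1.37  1.7 ] [0.4333 0.1297 0.1494] [ 0.84 -0.11 -5.7 ]
16.8 [ 0.13 -0.32  2.09 -0.    1.37  1.7 ] [0.4334 0.1295 0.1494] [-0.1  -0.05 -6.16]
(array([-0.004,  0.   , -0.239]), array([ 0.001, -0.001,  0.002]), np.float64(0.2)) [-0.09645501 -0.0529318  -6.15822846]
```

View pics/w9.png

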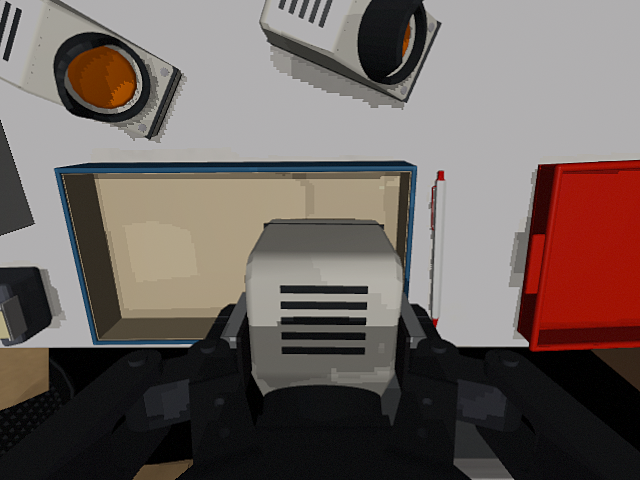

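```bash
python3 - <<'E'
from fit import *
st,f=pickle.load(open("w9.pkl","rb"));c=cam(f,st)
bx={'a':(70,125,40),'b':(70,-125,40),'c':(-70,125,40),'d':(-66,121,4)}
print(fit(c,{'a':(55.5,168.5),'b':(416.5,162.5),'c':(95,343.5),'d':(120.5,318)},(.4115,.1876,0.004),bx))
M2={'r+':(50,27,60),'r-':(50,-27,60),'b+':(53,27,2),'b-':(53,-27,2)}
# held buzzer: lifted; fit with z offset
obs={'r+':(246,260),'r-':(402,260),'m+':(251,382),'m-':(397,382),'br':(324,221)}
MM=dict(M);MM['br']=(53,0,0)
k=list(obs);U=np.array([obs[i] for i in k])
r=least_squares(lambda p:(proj(c,pts(p,[MM[i] for i in k]))-U).ravel(),(.412,.13,0,.12));print(r.x,r.fun.reshape(-1,2).round(1).tolist())
E
```

```text
(array([0.41339485, 0.1878222 , 0.01423587]), array([[-2.39522621, -0.62535021],
       [ 1.52572458,  0.08429415],
       [-0.85947581,  1.86689938],
       [ 1.61243604,  0.09029569]]))
[ 0.41455307  0.12883314 -0.00104912  0.12031286] [[-3.3, 5.8], [3.7, 5.9], [-0.6, -4.2], [0.5, -4.2], [-0.4, -6.0]]
```

Call:
step_arm:
  motion:
    - [-0.003,0,-0.08,0,0,0.005,255]
    - [-0.003,0,-0.15,0,0,0.005,255]
    - [-0.003,0,-0.2,0,0,0.005,255]
    - [-0.003,0,-0.222,0,0,0.005,255]
    - [-0.003,0,-0.23,0,0,0.005,255]
    - [-0.003,0,-0.23,0,0,0.005,255]

```text
time: 17.4
tool_pos: [0.4332, 0.1296, 0.0358]
tool_rot: [0.001, 1.0, 0.003, 0.001]
contact_force: [0.0, -0.2, -5.2]
gripper_width: 0.618
```

Call:
step_arm:
  motion:
    - [0,0,-0.004,0,0,0,255]
    - [0,0,-0.006,0,0,0,255]

```text
time: 17.6
tool_pos: [0.4342, 0.1298, 0.0343]
tool_rot: [0.001, 1.0, 0.003, 0.002]
contact_force: [-2.2, 0.7, 6.3]
gripper_width: 0.617
```

```bash
python3 look.py w10; python3 - <<'E'
from h import *
f=eyes.grab_frame("side");g=f["pixels"][230:380,270:430,::-1];cv2.imwrite("pics/s10.png",cv2.resize(g,None,fx=4,fy=4,interpolation=cv2.INTER_CUBIC))
print(monitor.state()["contact_force"],monitor.state()["tool_pos"])
E
```

```text
17.6 [ 0.13 -0.15  2.16 -0.    1.13  1.69] [0.4342 0.1298 0.0343] [-2.23  0.74  6.27]
[-1.10291428  0.11182992  3.06780926] [0.43423983 0.12976541 0.03429355]
```

View pics/w10.png

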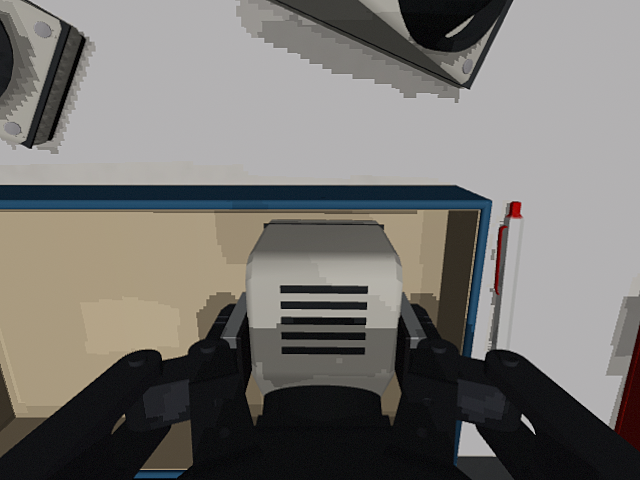

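View pics/s10.png

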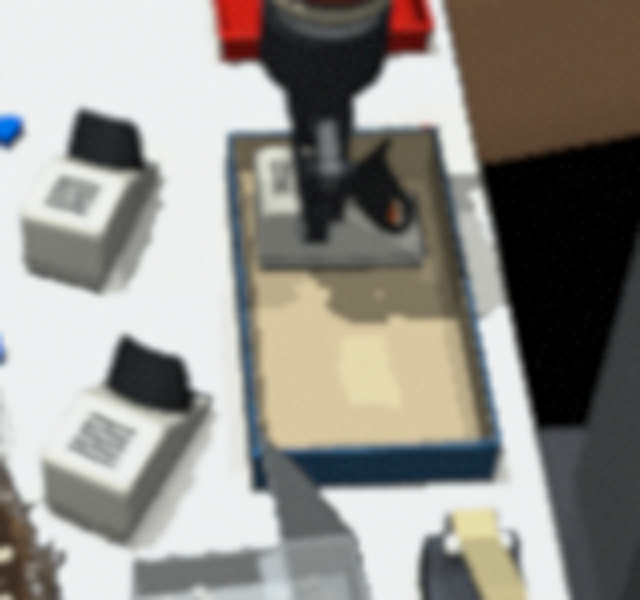

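Call:
step_arm:
  motion:
    - [0,0,-0.002,0,0,0,255]
    - [0,0,-0.004,0,0,0,255]
    - [0,0,-0.004,0,0,0,255]

```text
time: 18.0
tool_pos: [0.4342, 0.1298, 0.0342]
tool_rot: [0.001, 1.0, 0.004, 0.001]
contact_force: [-9.8, -0.7, 19.6]
gripper_width: 0.618
```

Call:
step_arm:
  motion:
    - [0,0,0.003,0,0,0,255]
    - [0,0,0.004,0,0,0,40]
    - [0,0,0.004,0,0,0,40]
    - [0,0,0.004,0,0,0,40]

```text
time: 18.4
tool_pos: [0.4326, 0.1296, 0.0323]
tool_rot: [0.001, 1.0, 0.003, 0.0]
contact_force: [-0.2, -0.9, 0.7]
gripper_width: 0.846
```

```bash
python3 look.py w11
```

```text
18.4 [ 0.13 -0.15  2.17 -0.    1.13  1.69] [0.4326 0.1296 0.0323] [-0.19 -0.88  0.75]
```

View pics/w11.png

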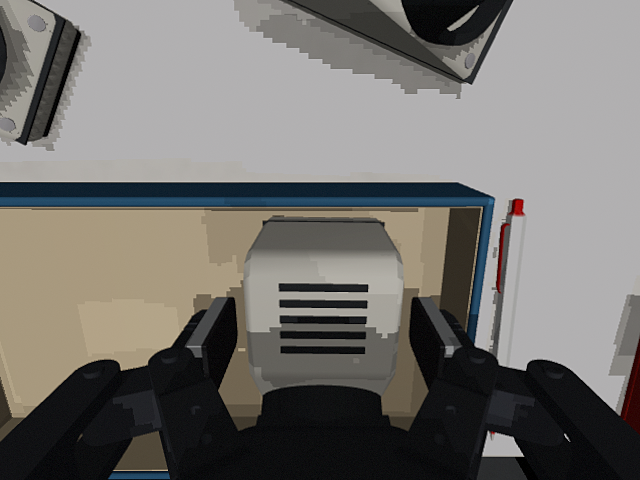

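```bash
python3 - <<'E'
from to import *
p=(.5695,.1085,1.19)
print(delta(P0,R0,*grasp(p,.19,.021)))
E
```

```text
18.45 [ 0.13 -0.15  2.17 -0.    1.13  1.69] [0.4325 0.1296 0.0321] [0.79 0.13 0.94]
(array([ 0.29 , -0.003,  0.316]), array([0.001, 0.   , 0.789]), np.float64(67.8))
```

Call:
step_arm:
  motion:
    - [0,0,0.08,0,0,0,20]
    - [0,0,0.17,0,0,0,20]
    - [0.03,0,0.27,0,0,0.1,20]
    - [0.29,-0.003,0.316,0,0,0.789,20]
    - [0.29,-0.003,0.316,0,0,0.789,20]
    - [0.29,-0.003,0.316,0,0,0.789,20]
    - [0.29,-0.003,0.316,0,0,0.789,20]
    - [0.29,-0.003,0.316,0,0,0.789,20]
    - [0.29,-0.003,0.316,0,0,0.789,20]
    - [0.29,-0.003,0.316,0,0,0.789,20]

```text
time: 19.45
tool_pos: [0.5775, 0.128, 0.1896]
tool_rot: [0.0, 0.827, 0.563, -0.0]
contact_force: [-1.1, 0.2, 2.0]
gripper_width: 0.92
```

Call:
step_arm:
  motion:
    - [0,0,0,0,0,0.02,20]
    - [0,0,0,0,0,0.02,20]

```text
time: 19.65
tool_pos: [0.5774, 0.128, 0.1897]
tool_rot: [0.001, 0.82, 0.573, 0.0]
contact_force: [-0.4, 0.3, -0.2]
gripper_width: 0.922
```

```bash
python3 look.py w12
```

```text
19.65 [ 0.09  0.    1.73 -0.    1.4   0.44] [0.5774 0.128  0.1897] [-0.37  0.3  -0.22]
```

View pics/w12.png

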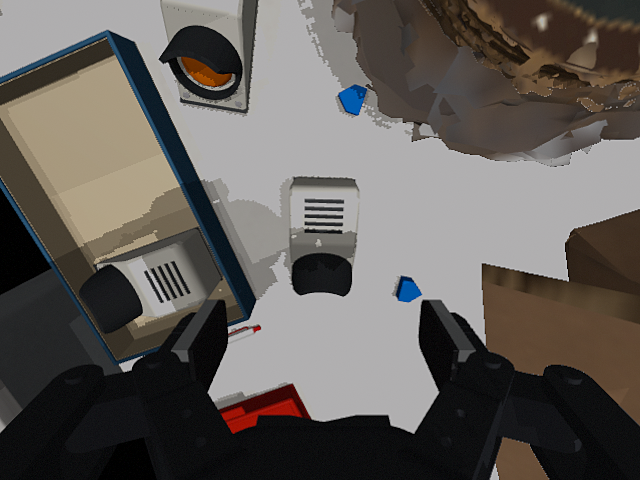

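```bash
python3 - <<'E'
from fit import *; from plan import *
st,f=pickle.load(open("w6.pkl","rb"));c=cam(f,st)
q=onz(c,(326,226.5),.06);x,y,z=axes(1.0728);e=q-[.5682,-.0425,.06];print(e@x,e@y)
st,f=pickle.load(open("w12.pkl","rb"));c=cam(f,st);P0,R0=cur(st)
q=onz(c,(324,216),.06);psi=np.arctan2(R0[1,0],R0[0,0]);x,y,z=axes(psi);print(psi,q,"slat rel TCP along x,y",(q-P0)@x,(q-P0)@y)
E
python3 zoom.py w12 275 165 100 140; python3 zoom.py w12 155 0 110 120 A
```

```text
0.028637064931400565 -0.000410847995722736
1.2199559846797485 [0.58165619 0.13601106 0.06      ] slat rel TCP along x,y 0.008986544313973704 -0.0012870615326941888
```

View pics/z_w12.png

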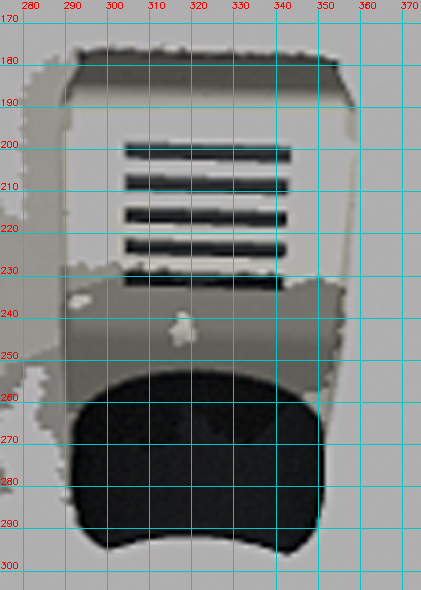

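View pics/z_w12A.png

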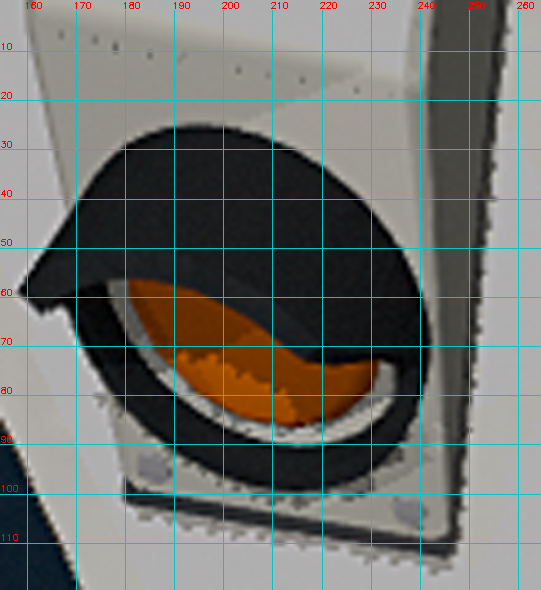

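Call:
step_arm:
  motion:
    - [0.002,-0.001,-0.09,0,0,-0.017,35]
    - [0.002,-0.001,-0.18,0,0,-0.017,35]
    - [0.002,-0.001,-0.25,0,0,-0.017,35]
    - [0.002,-0.001,-0.3,0,0,-0.017,35]
    - [0.002,-0.001,-0.324,0,0,-0.017,35]
    - [0.002,-0.001,-0.324,0,0,-0.017,35]
    - [0.002,-0.001,-0.324,0,0,-0.017,255]
    - [0.002,-0.001,-0.324,0,0,-0.017,255]
    - [0.002,-0.001,-0.324,0,0,-0.017,255]
    - [0.002,-0.001,-0.324,0,0,-0.017,255]

```text
time: 20.7
tool_pos: [0.5802, 0.1279, 0.0306]
tool_rot: [0.001, 0.827, 0.562, 0.002]
contact_force: [-0.1, 1.0, 7.2]
gripper_width: 0.617
```

Call:
step_arm:
  motion:
    - [0,0,0.0,0,0,0,255]
    - [0,0,0.04,0,0,0,255]
    - [0,0,0.12,0,0,0,255]
    - [0,0,0.2,0,0,0,255]
    - [0,0,0.2,0,0,0,255]

```text
time: 21.2
tool_pos: [0.5823, 0.1278, 0.1345]
tool_rot: [0.004, 0.827, 0.562, 0.005]
contact_force: [2.0, -0.3, -4.2]
gripper_width: 0.618
```

```bash
python3 - <<'E'
from to import *
print(delta(P0,R0,*grasp((.4115,.1877+.058,.009),.15,.02)))
E
```

```text
21.2 [ 0.09  0.05  1.78 -0.    1.3   0.47] [0.5823 0.1278 0.1345] [ 2.01 -0.26 -4.21]
(array([-0.302,  0.236,  0.031]), array([ 0.005,  0.008, -0.791]), np.float64(67.9))
```

Call:
step_arm:
  motion:
    - [-0.05,0.02,0.05,0,0,-0.1,255]
    - [-0.3,0.236,0.05,0,0,-0.79,255]
    - [-0.3,0.236,0.05,0,0,-0.79,255]
    - [-0.3,0.236,0.05,0,0,-0.79,255]
    - [-0.3,0.236,0.05,0,0,-0.79,255]
    - [-0.3,0.236,0.05,0,0,-0.79,255]
    - [-0.3,0.236,0.05,0,0,-0.79,255]
    - [-0.3,0.236,0.05,0,0,-0.79,255]
    - [-0.3,0.236,0.05,0,0,-0.79,255]
    - [-0.3,0.236,0.05,0,0,-0.79,255]

```text
time: 22.2
tool_pos: [0.4274, 0.245, 0.1512]
tool_rot: [0.001, 1.0, 0.006, -0.002]
contact_force: [-0.1, 0.1, -5.8]
gripper_width: 0.619
```

```bash
python3 look.py w13;  python3 - <<'E'
from to import *
print(delta(P0,R0,*grasp((.4115,.1877+.058,.009),.038,.02)))
E
```

```text
22.2 [ 0.37 -0.21  1.99 -0.    1.36  1.93] [0.4274 0.245  0.1512] [-0.1   0.07 -5.82]
22.25 [ 0.37 -0.21  1.99 -0.    1.36  1.93] [0.4277 0.2451 0.1517] [ 0.04  0.33 -5.39]
(array([ 0.008,  0.002, -0.227]), array([ 0.002, -0.002, -0.002]), np.float64(0.3))
```

View pics/w13.png

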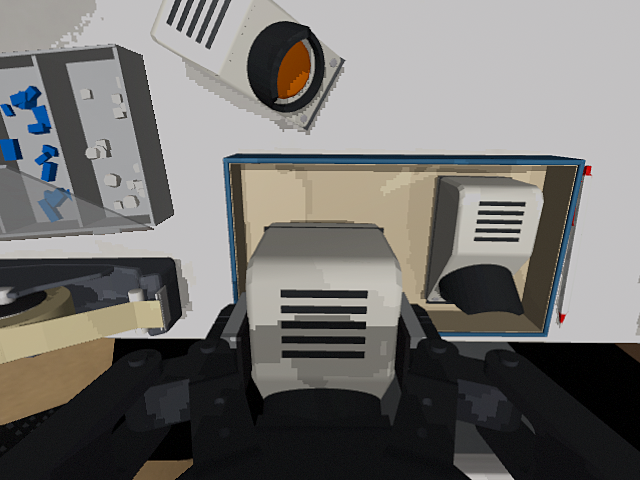

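Call:
step_arm:
  motion:
    - [0.006,0.001,-0.08,0,0,0,255]
    - [0.006,0.001,-0.15,0,0,0,255]
    - [0.006,0.001,-0.2,0,0,0,255]
    - [0.006,0.001,-0.222,0,0,0,255]
    - [0.006,0.001,-0.228,0,0,0,255]
    - [0.006,0.001,-0.228,0,0,0,255]

```text
time: 22.85
tool_pos: [0.4321, 0.2463, 0.0398]
tool_rot: [0.001, 1.0, 0.005, 0.0]
contact_force: [0.7, 0.4, -5.9]
gripper_width: 0.623
```

Call:
step_arm:
  motion:
    - [0,0,-0.002,0,0,0,255]
    - [0,0,-0.004,0,0,0,255]

```text
time: 23.05
tool_pos: [0.4329, 0.2466, 0.039]
tool_rot: [0.0, 1.0, 0.005, 0.002]
contact_force: [-0.2, 0.0, -5.6]
gripper_width: 0.62
```

Call:
step_arm:
  motion:
    - [0,0,-0.003,0,0,0,255]
    - [0,0,-0.006,0,0,0,255]
    - [0,0,-0.006,0,0,0,255]

```text
time: 23.35
tool_pos: [0.4319, 0.2462, 0.0346]
tool_rot: [0.001, 1.0, 0.005, 0.0]
contact_force: [0.0, 0.6, -4.4]
gripper_width: 0.624
```

Call:
step_arm:
  motion:
    - [0,0,-0.002,0,0,0,255]
    - [0,0,-0.004,0,0,0,255]

```text
time: 23.55
tool_pos: [0.4319, 0.2463, 0.0345]
tool_rot: [0.001, 1.0, 0.005, -0.0]
contact_force: [-9.8, -4.0, 15.4]
gripper_width: 0.621
```

Contact; release.

Call:
step_arm:
  motion:
    - [0,0,0.003,0,0,0,255]
    - [0,0,0.003,0,0,0,40]
    - [0,0,0.003,0,0,0,40]
    - [0,0,0.003,0,0,0,40]
    - [0,0,0.05,0,0,0,40]
    - [0,0,0.15,0,0,0,30]
    - [0,0,0.25,0,0,0,20]
    - [0,0,0.32,0,0,0,20]

```text
time: 24.35
tool_pos: [0.4326, 0.2465, 0.1963]
tool_rot: [-0.0, 1.0, 0.005, 0.002]
contact_force: [0.6, 0.6, 0.1]
gripper_width: 0.921
```

```bash
python3 look.py w14;  python3 - <<'E'
from to import *
print(delta(P0,R0,*grasp(B['A'],.2,.021)))
E
```

```text
24.35 [ 0.37 -0.24  1.94 -0.    1.43  1.93] [0.4326 0.2465 0.1963] [0.63 0.6  0.09]
24.4 [ 0.37 -0.24  1.94 -0.    1.43  1.93] [0.4355 0.2477 0.2026] [2.62 1.89 4.55]
(array([ 0.246,  0.118, -0.005]), array([-0.007,  0.007,  0.699]), np.float64(60.1))
```

View pics/w14.png

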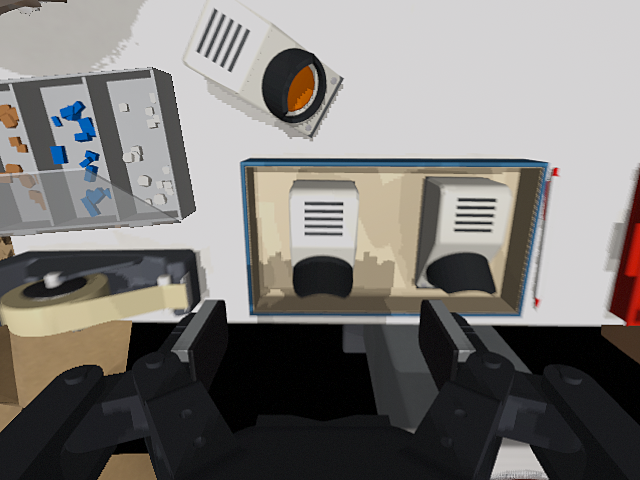

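```bash
python3 - <<'E'
from h import *
S=eyes.grab_frame("scene");D=eyes.grab_frame("side");s=cam(S);d=cam(D)
print(tri(s,(337,138),d,(197,289)),tri(s,(280,113),d,(222,381)))
# disc right edges
print(tri(s,(305,145),d,(249,287)),)
E
python3 - <<'E'
import sys;sys.path.insert(0,'.')
from to import *
print(delta(P0,R0,*grasp(B['A'],.2,.021)))
E
```

```text
[0.76038118 0.25961005 0.16308947] [0.68600281 0.48009104 0.17680103]
[0.64607867 0.27020553 0.17475355]
24.5 [ 0.37 -0.24  1.94 -0.    1.43  1.93] [0.4335 0.2469 0.1962] [-0.46 -0.38 -1.01]
(array([0.25 , 0.12 , 0.008]), array([-0.003,  0.004,  0.699]), np.float64(60.1))
```

Call:
step_arm:
  motion:
    - [0.25,0.12,0.01,0,0,0.69,20]
    - [0.25,0.12,0.01,0,0,0.69,20]
    - [0.25,0.12,0.01,0,0,0.69,20]
    - [0.25,0.12,0.01,0,0,0.69,20]
    - [0.25,0.12,0.01,0,0,0.69,20]
    - [0.25,0.12,0.01,0,0,0.69,20]
    - [0.25,0.12,0.01,0,0,0.69,20]
    - [0.25,0.12,0.01,0,0,0.69,20]
    - [0.25,0.12,0.01,0,0,0.69,20]

```text
time: 25.4
tool_pos: [0.5558, 0.3058, 0.1955]
tool_rot: [0.001, 0.867, 0.498, -0.001]
contact_force: [-0.1, 0.4, -0.0]
gripper_width: 0.918
```

```bash
python3 look.py w15
```

```text
25.4 [ 0.39  0.1   1.62 -0.    1.42  0.92] [0.5558 0.3058 0.1955] [-0.07  0.42 -0.05]
```

View pics/w15.png

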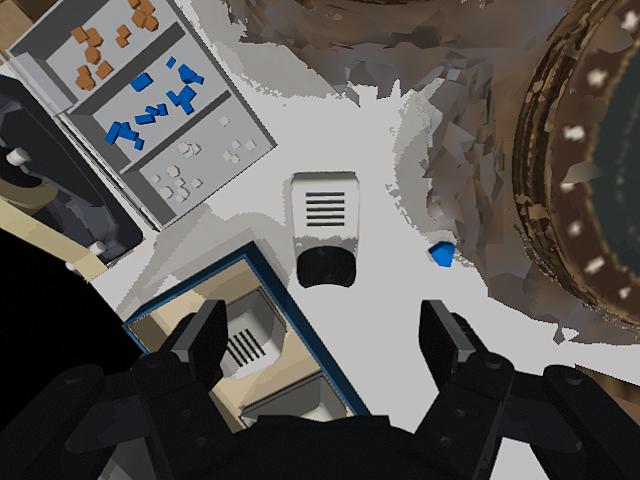

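```bash
python3 zoom.py w15 275 160 100 140; python3 - <<'E'
from fit import *; from plan import *
st,f=pickle.load(open("w15.pkl","rb"));c=cam(f,st);P0,R0=cur(st)
psi=np.arctan2(R0[1,0],R0[0,0]);x,y,z=axes(psi)
q=onz(c,(325,209.5),.06);print(psi,q,"slat rel TCP along x,y",(q-P0)@x,(q-P0)@y,x)
E
```

```text
1.0418608163111176 [0.56395323 0.31569878 0.06      ] slat rel TCP along x,y 0.01266575856880328 -0.002033068742078549 [0.50461461 0.86334472 0.        ]
```

View pics/z_w15.png

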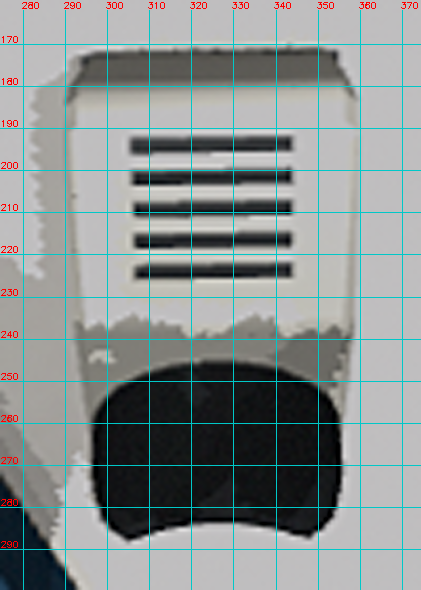

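Call:
step_arm:
  motion:
    - [0.0075,0.005,-0.09,0,0,0.009,35]
    - [0.0075,0.005,-0.18,0,0,0.009,35]
    - [0.0075,0.005,-0.25,0,0,0.009,35]
    - [0.0075,0.005,-0.31,0,0,0.009,35]
    - [0.0075,0.005,-0.33,0,0,0.009,35]
    - [0.0075,0.005,-0.33,0,0,0.009,35]
    - [0.0075,0.005,-0.33,0,0,0.009,255]
    - [0.0075,0.005,-0.33,0,0,0.009,255]
    - [0.0075,0.005,-0.33,0,0,0.009,255]
    - [0.0075,0.005,-0.33,0,0,0.009,255]

```text
time: 26.45
tool_pos: [0.5622, 0.3095, 0.0351]
tool_rot: [0.001, 0.863, 0.505, 0.003]
contact_force: [0.8, 0.1, 6.8]
gripper_width: 0.617
```

Call:
step_arm:
  motion:
    - [0,0,0.0,0,0,0,255]
    - [0,0,0.04,0,0,0,255]
    - [0,0,0.12,0,0,0,255]
    - [0,0,0.22,0,0,0,255]
    - [0,0,0.28,0,0,0,255]
    - [0,0,0.28,0,0,0,255]

```text
time: 27.05
tool_pos: [0.563, 0.3097, 0.1782]
tool_rot: [0.002, 0.863, 0.505, 0.005]
contact_force: [1.3, -0.1, -4.2]
gripper_width: 0.618
```

```bash
python3 - <<'E'
from to import *
for psi in (.038,.6): print(delta(P0,R0,*grasp((.4085-.012,-.124,psi),.17,.02)))
E
```

```text
27.05 [ 0.39  0.12  1.63 -0.    1.38  0.9 ] [0.563  0.3097 0.1782] [ 1.34 -0.1  -4.17]
(array([-0.293, -0.866, -0.016]), array([ 0.002,  0.008, -0.68 ]), np.float64(58.5))
(array([-0.3  , -0.845, -0.016]), array([-0.   ,  0.008, -0.305]), np.float64(26.3))
```

Call:
step_arm:
  motion:
    - [-0.269,-0.866,0,0,0,-0.68,255]
    - [-0.269,-0.866,0,0,0,-0.68,255]
    - [-0.269,-0.866,0,0,0,-0.68,255]
    - [-0.269,-0.866,0,0,0,-0.68,255]
    - [-0.269,-0.866,0,0,0,-0.68,255]
    - [-0.269,-0.866,0,0,0,-0.68,255]
    - [-0.269,-0.866,0,0,0,-0.68,255]
    - [-0.269,-0.866,0,0,0,-0.68,255]
    - [-0.269,-0.866,0,0,0,-0.68,255]
    - [-0.269,-0.866,0,0,0,-0.68,255]

```text
time: 28.05
tool_pos: [0.4224, -0.1284, 0.1688]
tool_rot: [0.001, 1.0, 0.015, -0.003]
contact_force: [0.5, 0.9, -5.3]
gripper_width: 0.618
```

```bash
python3 - <<'E'
from to import *
print(delta(P0,R0,*grasp((.4085,-.124,.038),.17,.02)))
E
```

```text
28.05 [-0.46 -0.36  2.09 -0.    1.42  1.08] [ 0.4224 -0.1284  0.1688] [ 0.46  0.93 -5.31]
(array([0.012, 0.01 , 0.002]), array([ 0.001, -0.004,  0.005]), np.float64(0.5))
```

Call:
step_arm:
  motion:
    - [0.006,0,-0.02,0,0,0,255]
    - [0.006,0,-0.02,0,0,0,255]

```text
time: 28.25
tool_pos: [0.4271, -0.1228, 0.1582]
tool_rot: [-0.001, 1.0, 0.019, -0.003]
contact_force: [-0.6, 0.9, -5.0]
gripper_width: 0.613
```

```bash
python3 look.py w16; python3 - <<'E'
from to import *
print(delta(P0,R0,*grasp((.4085,-.124,.038),.042,.02)))
E
```

```text
28.25 [-0.45 -0.34  2.09 -0.    1.4   1.08] [ 0.4271 -0.1228  0.1582] [-0.58  0.89 -4.98]
28.3 [-0.45 -0.34  2.09 -0.    1.4   1.08] [ 0.4275 -0.1226  0.1592] [ 0.38  0.12 -4.59]
(array([ 0.002, -0.001, -0.234]), array([-0.001, -0.003, -0.001]), np.float64(0.3))
```

View pics/w16.png

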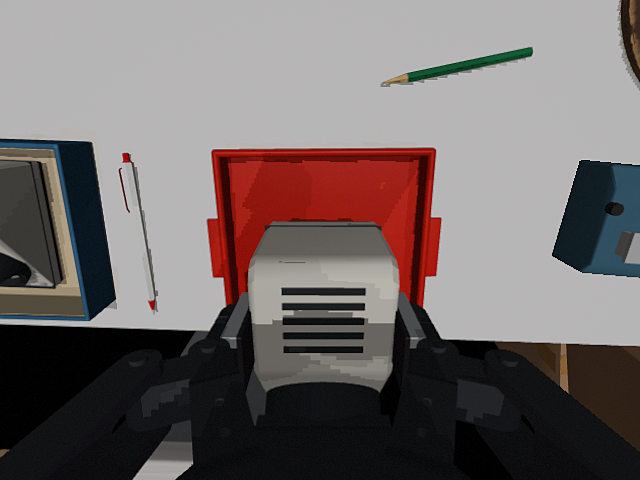

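Call:
step_arm:
  motion:
    - [0.002,0,-0.08,0,0,0,255]
    - [0.002,0,-0.15,0,0,0,255]
    - [0.002,0,-0.21,0,0,0,255]
    - [0.002,0,-0.228,0,0,0,255]
    - [0.002,0,-0.234,0,0,0,255]
    - [0.002,0,-0.234,0,0,0,255]

```text
time: 28.9
tool_pos: [0.4306, -0.1242, 0.0461]
tool_rot: [0.001, 1.0, 0.02, 0.0]
contact_force: [0.0, -0.4, -5.1]
gripper_width: 0.615
```

Call:
step_arm:
  motion:
    - [0,0,-0.003,0,0,0,255]
    - [0,0,-0.005,0,0,0,255]
    - [0,0,-0.005,0,0,0,255]

```text
time: 29.2
tool_pos: [0.4304, -0.1248, 0.0437]
tool_rot: [0.001, 1.0, 0.019, 0.001]
contact_force: [-0.3, -0.3, -4.9]
gripper_width: 0.614
```

Call:
step_arm:
  motion:
    - [0,0,-0.004,0,0,0,255]
    - [0,0,-0.008,0,0,0,255]
    - [0,0,-0.008,0,0,0,255]

```text
time: 29.5
tool_pos: [0.4299, -0.1246, 0.039]
tool_rot: [0.001, 1.0, 0.019, -0.0]
contact_force: [0.5, 0.2, -2.4]
gripper_width: 0.621
```

Call:
step_arm:
  motion:
    - [0,0,-0.002,0,0,0,255]
    - [0,0,-0.003,0,0,0,255]

```text
time: 29.7
tool_pos: [0.4304, -0.1247, 0.0383]
tool_rot: [0.001, 1.0, 0.019, 0.0]
contact_force: [-0.1, 2.7, 4.1]
gripper_width: 0.617
```

Call:
step_arm:
  motion:
    - [0,0,-0.001,0,0,0,255]
    - [0,0,0,0,0,0,40]
    - [0,0,0,0,0,0,40]
    - [0,0,0,0,0,0,40]
    - [0,0,0.05,0,0,0,40]
    - [0,0,0.14,0,0,0,30]
    - [0,0,0.24,0,0,0,20]
    - [0,0,0.34,0,0,0,20]
    - [0,0,0.42,0,0,0,20]
    - [0,0,0.42,0,0,0,20]

```text
time: 30.7
tool_pos: [0.4327, -0.1259, 0.255]
tool_rot: [0.004, 1.0, 0.019, 0.006]
contact_force: [1.5, 0.2, 0.1]
gripper_width: 0.919
```

```bash
python3 look.py w17; python3 - <<'E'
from h import *
f=eyes.grab_frame("scene");cv2.imwrite("pics/e_scene.png",cv2.resize(f["pixels"][150:350,180:420,::-1],None,fx=3,fy=3,interpolation=cv2.INTER_CUBIC))
f=eyes.grab_frame("side");cv2.imwrite("pics/e_side.png",cv2.resize(f["pixels"][180:380,240:440,::-1],None,fx=3,fy=3,interpolation=cv2.INTER_CUBIC))
E
```

```text
30.7 [-0.45 -0.41  1.98 -0.    1.56  1.08] [ 0.4327 -0.1259  0.255 ] [1.54 0.23 0.13]
```

View pics/w17.png

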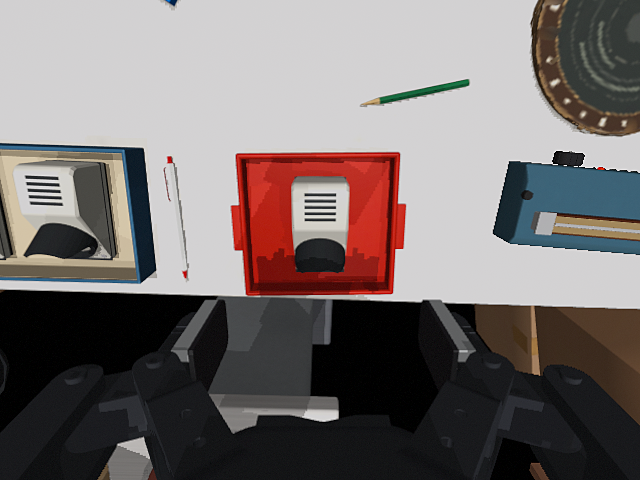

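View pics/e_scene.png

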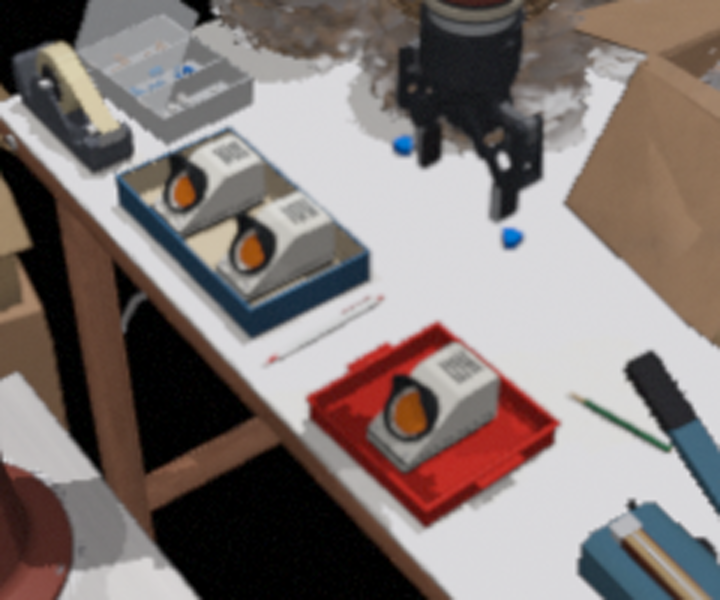

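View pics/e_side.png

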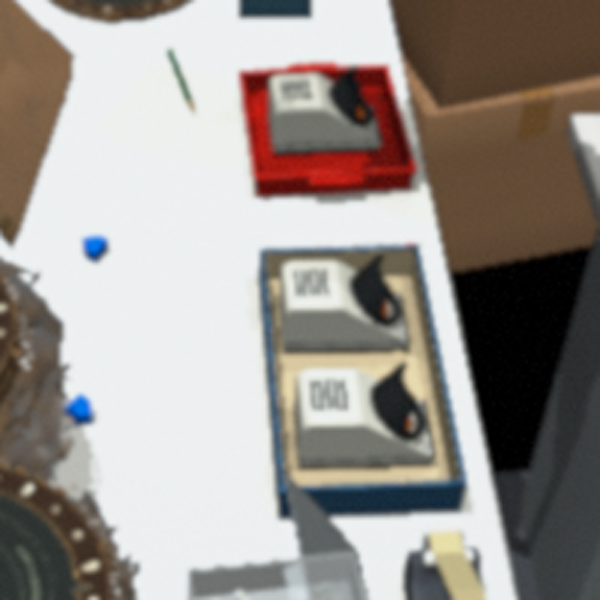

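```bash
python3 - <<'E'
from fit import *; from plan import *
t=np.radians(np.arange(0,361,5))
def key(p,dep): return pts(p,[(-30+19.5*np.cos(a)*c38+dep*s38,19.5*np.sin(a),47+19.5*np.cos(a)*s38-dep*c38) for a in t])
out=[]
for n,p,obs,roi in (("w12",B['A'],{'f+':(180,99),'f-':(246,110)},(155,0,110,120)),("w6",B['B'],{'f+':(221,154),'f-':(282,148),'m+':(193,76),'m-':(265,70)},(185,50,110,120)),("w2",B['A'],None,(265,180,110,120))):
    st,f=pickle.load(open(n+".pkl","rb"));c=cam(f,st)
    if obs:
        k=list(obs);U=np.array([obs[i] for i in k]);r=least_squares(lambda q:np.r_[(proj(c,pts(q,[M[i] for i in k]))-U).ravel(),(q-np.array(p))*[300,300,20]],p);p=r.x;print(n,p,r.fun[:4].round(1))
    x,y,w,h=roi;s=2.4*1.0;g=cv2.resize(f["pixels"][y:y+h,x:x+w,::-1],None,fx=s,fy=s,interpolation=cv2.INTER_CUBIC)
    for dep,col in((0,(255,0,0)),(7,(0,255,0)),(9,(255,0,255))):
        cv2.polylines(g,[((proj(c,key(p,dep))-[x,y]+.5)*s).round().astype(int)],False,col,1)
    out.append(g)
cv2.imwrite("pics/keys.png",np.hstack(out))
E
```

```text
w12 [0.54930881 0.2890961  1.06367328] [-0.1  0.   0.   0. ]
w6 [0.56999036 0.10972376 1.17743848] [ 0.  -1.2  0.  -0.5]
```

View pics/keys.png

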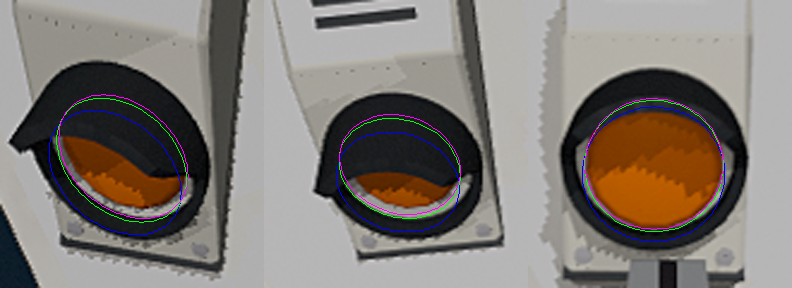

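```bash
python3 - <<'E'
from plant import monitor, manip
print(monitor.state()["time"]);print(manip.job_done())
E
```

```text
30.85
the job is handed in; nothing more can be done
None
```

I pressed all three keys until they snapped in, then put buzzers B and C in the blue game box and buzzer A in the red rework tray. The job was handed in at about 31 s of the 69 s allowed. I used A, B and C for the buzzers from the robot's left to its right.

- **Sorting by force:** A's key gave about 8.4 N, while B and C gave about 5.3 N and 4.9 N. I stepped the press 1–2 mm at a time, so I did not sample A's expected 13 N peak. Its readings fit a stiff key sampled on either side of its peak. My estimate of where A's key hit its stop fits the 7 mm lock depth, but that alone would not have settled it.
- **Key locks:** the force dropped to about zero at the snap on all three. An overlay of the key model on the pictures showed A and B clearly down. C's key was hidden by its hood in the close views. Its lock rests on the force drop and on it looking like B in the final scene picture.
- **Placement:** the last pictures show all three buzzers upright and flat on the bottom. The pen, pencil, game pieces and tape dispenser look unmoved, and the gripper was open and clear above the tray. Pressing down on the box floor reached about 20 N for C, 15 N for B and 4 N for A in the tray.

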